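Sort the washed chopstick rests, leaving the broken one

TASK

Sort the wooden chopstick rests drying on the mat under the utensil rail: put both long rests in the wooden box and the round rest in the pale green bowl, each let down low inside rather than dropped from a height, so that they lie inside at rest. Leave the broken half of a rest where it lies on the mat, and do not shift the containers, the chopstick holder or the bottle.

Things in the scene. Friction and masses are not known exactly. Their poses are not given: they have to be found in the camera images.
- station: Fixed pale wooden drying mat, 150 (x) x 370 (y) x 4 mm thick, under a steel utensil rail. Origin on the counter under the mat's centre; x points away from the robot (within 0.15 rad), y along the rail. The four rests lie on the mat within 15 mm of x = 0, side by side about 80 mm apart along y, so a vertical gripper would hit the rail: reach in under it from the robot's side tilted 25-30 deg.
- rail_mid (a point): Middle of the rail, 210 mm above the counter, straight over the mat's centre line; axes as the station. The rail is a 12 mm round bar 500 mm long on 12 mm posts at y = +-250 mm (feet 56 mm across). A fixed steel fan-shaped spatula, 50 mm wide, hangs from it at y = +215 mm, down to 45 mm above the counter.
- long_1: Whole long chopstick rest, dark wood, 25 g or so: 60 mm long (its x), 18 mm wide (its y), 17 mm high in the middle with a 10 mm long raised block 22 mm high at each end. Origin at the centre of the underside; z up. Starts lying flat on the mat, its length across the rail (within 0.4 rad of the station's x).
- long_2: Second whole long rest, same as long_1.
- round_rest: Whole round chopstick rest, dark wood, about 22 g: disc 34 mm in diameter, 20 mm high with a shallow dimple on top. Origin at the centre of the underside, z up.
- broken: Broken half of a long rest, about 31 mm long, 18 mm wide, 17 mm high with just one raised end and a pale splintered face at the other. Origin on the underside near its middle. To be left on the mat.
- box: Open wooden box, loose, 0.4 kg: 130 (x) x 160 (y) x 40 mm high outside, walls and floor 5 mm. Origin at the centre of the underside; stands to one side of the space between robot and mat, x pointing away from the robot within 0.4 rad.
- bowl: Pale green ceramic bowl, loose, 0.4 kg: 150 mm across the rim, 46 mm high, walls 4 mm, narrowing to a flat floor 5 mm above the counter. Origin at the centre of the underside. On the other side from the box.
- holder: Bamboo chopstick holder, loose: cylinder 68 mm across, 110 mm high, with chopsticks standing to about 225 mm. Origin at the centre of the underside. Bystander.
- bottle: Amber glass bottle, loose: 60 mm across, 170 mm high. Origin at the centre of the underside. Bystander. (Farther out than these two, fixed: a white rice cooker 240 mm across and 200 mm high near the right edge of the counter, a wooden mixing tub 290 mm across and 85 mm high near the left edge.)
Mind the look-alikes: they are no part of the job. Leave any pink, red or yellow look-alike of the long_2 alone.

How it is judged:
By the outcome, as a careful person would: the job done as asked, in the order asked, and still so for the second after the job is handed in, with the robot touching nothing.
It also fails if it takes over 59 s, if anything falls off the work surface, if the arm or the gripper's body presses on something with over 40 N, if the wrist force passes 120 N, or if a joint passes its speed limit or range.

ROBOT

A 7-joint arm with a two-finger parallel gripper is mounted at the origin on the work surface. World frame = base frame: x ahead of the robot, y to its left, z up, the work surface at z = 0. Lengths are in mm, angles in rad, forces in N, time in s.
With the tool pointing down it reaches from about 425 to 1025 mm from the base axis. Payload 3.6 kg.
Tool frame: the origin (TCP) lies on the centre line of the jaws, within the pads' length; the fingertips stand 17 mm ahead of it and the grasp point (between the pads) lies 2 mm behind it; y points along the fingers, x is the direction in which the jaws open and shut, and the axes are right-handed (so a half turn about y gives the same grasp; the last joint's range is limited). The gripper opens to 85 mm and grips with 20 to 120 N. Pads are 22 mm wide; open, the fingers measure 114 mm over their backs; the gripper's body (76 mm by 85 mm) begins 54 mm behind the grasp point. The pads swing forward as they close: fully open they stand 13 mm farther back than shut.
Start: joints at [-1.415, 0.591, 0.048, 1.609, -0.033, 0.943, -0.034], TCP at [178.52, 702.681, 215.202] pointing down, gripper open.
Joint ranges: [-2.69, 2.69], [-0.47, 2.24], [-1.27, 1.36], [0.19, 2.51], [-1.53, 4.68], [0.08, 2.07], [-3.09, 3.09]. Speed limits (rad/s): [2.57, 2.57, 3.14, 3.14, 3.14, 3.14, 3.14].

INTERFACE

Orientations are given as a rotation vector (axis times angle).
In Python, from station import * gives the robot as it stands.
- The arm moves only by the tool move_arm, never from a script. Its arguments are lists of equal length, an entry for each row: "offset": the shift along the tool's x, y, z in cm, a list of three; "angular": the turn, a rotation vector about the tool's x, y, z in degrees, a list of three; "hand": the opening, from 0 (shut) to 1 (fully open). In form: {"offset": [[x, y, z], ...], "angular": [[ax, ay, az], ...], "hand": [hand, ...]}. A call has 1 to 12 rows; each row shifts and turns the commanded pose from where the row before left it, along the tool's axes as they then stand; what a row does not reach is not made up. A row lasts 1/10 s, in which the tool goes at most 50 mm and 8.59 degrees, less where a joint would pass 70% of its speed; a pose out of reach is approached as far as the arm can. A call is refused whole if a number of a shift passes 5 or a number of a turn 8.59, either way. A call with a gripper value outside its range is refused whole. The fingers move at their own pace and stop on an object; "squeeze" is the grip in N (left out, the last holds). Time passes only in rows, so rows that do not move let the fingers close. It gives the time, the measured TCP pose, the force and the opening at its end, in the units of the state.
- get_obs(): the state, without advancing time (a new reading comes with each control period).
- snapshot(name): name is "side" or "top" or "wrist"; returns the picture (480x640x3 uint8, red, green, blue); there is no depth.
- camera_info(name): a dict with "fx", "fy", "cx", "cy" (pixels), "pose" (4x4, takes a point from camera to world coordinates). Camera axes: x right, y up, looking along -z (the intrinsics and any distortion apply to the point x, -y, -z); pixel columns grow to the right and rows downward; lengths in mm; the calibration is good to about 2 mm. A picture is of the moment at which its call begins: read the wrist's pose just before it. camera_info takes no time and is no camera call; for the wrist camera it gives the pose at the moment of the call.
- job_done(): hands the job in, once; it reports no verdict.
Trained networks look in the newest picture that a camera, given by its name, has taken for a name from the list of things; names that differ only in an ending like _2 or _b are one class to them, and where a whole thing is asked for, a point or a joint stands for the part that bears it (a point fixed in the world has none). Each returns a list of dicts, best first, with "score" (0 to 1); they miss things now and then, are a little off and sometimes report something else, mostly with a low value. They report only what shows in the picture. A call takes as long as a camera call. They do not tell look-alikes from the thing itself.
- cut_out(camera, thing): "pixels" (480x640 bool, what is visible of it).
- tip_of(camera, thing): "location" ([x, y, z] in mm, in world coordinates, good to about 4 mm: a listed point, or the origin of a listed thing).
The state is a dict: "time_s": time; "qpos": joint angles; "joint_vel": joint speeds; "joint_efforts": joint torques, N m; "tcp_pos": TCP position; "ee_rot": TCP orientation; "ft_force": force on the tool from outside, world axes, zero at the start; "wrist_torque": the same for the moment, N m; "width": finger opening in mm.
Only numpy, scipy, OpenCV 4.12 (cv2) and the standard library are available. Lean on these libraries where they do the work, as an engineer would, in place of code of your own. Each camera call takes 0.05 s, during which the arm holds its last target.

## Working session

There is one attempt and no reset: what is moved stays moved. The work goes in short steps, Python scripts to look and compute and a tool call to move; the robot and the scene stay as the last step left them, time stands still between calls to the robot, and variables do not carry over. Pictures are saved under pics/ and viewed, and the job is handed in when it is done.

Besides the shell and the picture viewer there is one more tool, called after "Request:" as name(argument=value, ...) on one line, values as JSON. move_arm: Moves the arm, as the interface text tells. Its arguments: {"type":"object","properties":{"offset":{"type":"array","items":{"type":"array","items":{"type":"number"}}},"angular":{"type":"array","items":{"type":"array","items":{"type":"number"}}},"hand":{"type":"array","items":{"type":"number"}},"squeeze":{"type":"number"}},"required":["offset","angular","hand"]}

```bash
mkdir -p pics; ls; python3 - <<'E'
from station import *
import cv2
o=get_obs(); print(o)
for n in ["top","side"]:
    im=snapshot(n); cv2.imwrite(f"pics/{n}0.png",im[:,:,::-1]); c=camera_info(n); print(n,c)
E
```

```text
pics
{'time_s': 0.0, 'qpos': array([-1.41549075,  0.59215017,  0.04828277,  1.60983206, -0.03331054,
        0.94269935, -0.03367019]), 'joint_vel': array([ 0.00057973,  0.00069397, -0.00158784, -0.00028523, -0.0009896 ,
       -0.00197206,  0.00081539]), 'joint_efforts': array([ 8.38675114e-04, -5.48692453e+01,  1.54629294e+00, -1.98127359e+01,
        9.33710311e-03,  8.78737337e-03,  9.86140577e-06]), 'tcp_pos': array([178.2969602 , 701.83641872, 214.01451285]), 'ee_rot': array([-1.3181625 , -1.02285006,  1.02574014]), 'ft_force': array([0.57359704, 0.44155587, 0.70795788]), 'wrist_torque': array([ 0.00782134, -0.02954045,  0.02336373]), 'width': 85.64028557850008}
top {'fx': 527.8467756722964, 'fy': 527.8467756722964, 'cx': 324.93598864089086, 'cy': 238.4824501745211, 'pose': array([[ 7.14317235e-02,  9.72106968e-01, -2.23395506e-01,
         3.84473912e+02],
       [-9.97435803e-01,  6.86292808e-02, -2.02938566e-02,
        -1.56102997e+01],
       [-4.39632648e-03,  2.24272302e-01,  9.74516602e-01,
         1.27136141e+03],
       [ 0.00000000e+00,  0.00000000e+00,  0.00000000e+00,
         1.00000000e+00]])}
side {'fx': 561.4951352056777, 'fy': 561.4951352056777, 'cx': 321.36934572080094, 'cy': 238.00552424440247, 'pose': array([[-9.98883822e-01,  2.15754901e-02, -4.20191335e-02,
         5.74269126e+02],
       [-4.48568749e-02, -7.11983386e-01,  7.00762098e-01,
         8.27970824e+02],
       [-1.47976393e-02,  7.01864770e-01,  7.12156496e-01,
         1.00468736e+03],
       [ 0.00000000e+00,  0.00000000e+00,  0.00000000e+00,
         1.00000000e+00]])}
```

View pics/top0.png

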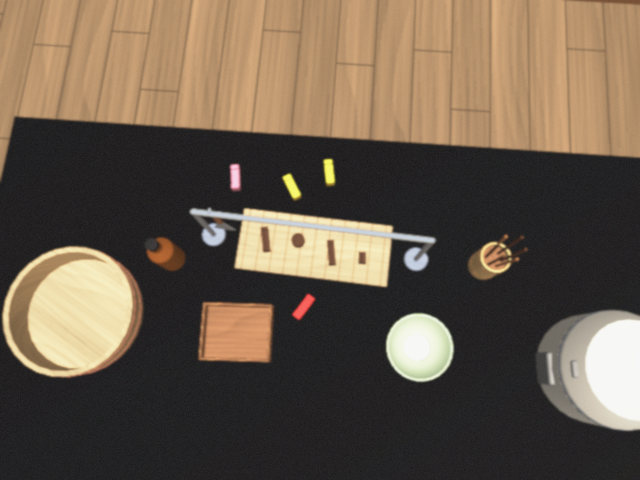

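View pics/side0.png

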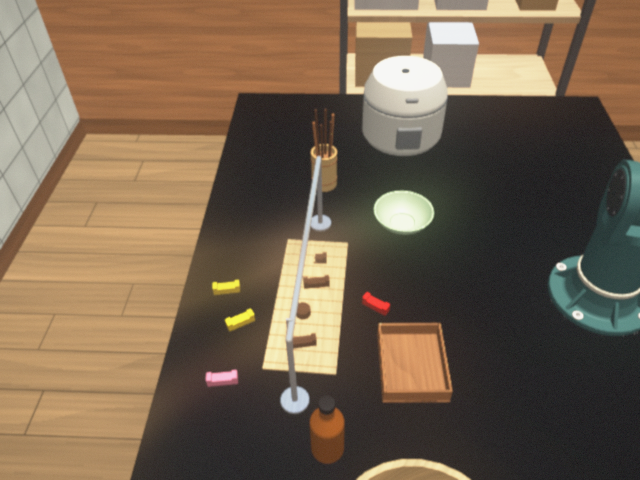

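Top view: long rests at (265,239) and (331,252), the round one at (298,240) and the broken half at (362,258). Box is at (236,332) and bowl at (420,347). The pink, yellow and red look-alikes lie off the mat.

```bash
cat > h.py <<'E'
import numpy as np, cv2
from station import *
from scipy.spatial.transform import Rotation as R
def proj(c,P):
    P=np.atleast_2d(P); T=np.linalg.inv(c["pose"]); p=P@T[:3,:3].T+T[:3,3]
    return np.c_[c["fx"]*p[:,0]/-p[:,2]+c["cx"], c["fy"]*-p[:,1]/-p[:,2]+c["cy"]]
def unproj(c,uv,z):
    uv=np.atleast_2d(uv).astype(float)
    d=np.c_[(uv[:,0]-c["cx"])/c["fx"],-(uv[:,1]-c["cy"])/c["fy"],-np.ones(len(uv))]@c["pose"][:3,:3].T
    o=c["pose"][:3,3]; t=(z-o[2])/d[:,2]; return o+d*t[:,None]
E
python3 - <<'E'
from h import *
np.set_printoptions(precision=1,suppress=True)
hh=dict(long_1=15,round_rest=14,broken=12,box=20,bowl=46)
for n in ["top","side"]:
    im=snapshot(n); c=camera_info(n)
    for t in ["station","rail_mid","long_1","round_rest","broken","box","bowl","holder","bottle"]:
        for r in tip_of(n,t):
            if r["score"]>.3: print(n,t,round(r["score"],2),np.array(r["location"]))
    for t in ["long_1","round_rest","broken","box","bowl"]:
        for r in cut_out(n,t):
            if r["score"]<.3: continue
            m=r["pixels"]; ys,xs=np.nonzero(m); 
            P=unproj(c,np.c_[xs,ys],hh[t]); q=P[:,:2]; w,V=np.linalg.eigh(np.cov(q.T)); a=V[:,1]*np.sign(V[0,1])
            print("  cut",n,t,round(r["score"],2),m.sum(),"px",xs.mean().round(),ys.mean().round(),q.mean(0),"ax deg",np.degrees(np.arctan2(a[1],a[0])),"len",np.sqrt(12*w))
    cv2.imwrite(f"pics/{n}crop.png",cv2.resize(im[200:300,220:420] if n=="top" else im[230:390,240:400],None,fx=4,fy=4,interpolation=cv2.INTER_CUBIC)[:600,:800,::-1])
print(get_obs()["time_s"])
E
```

```text
top station 0.69 [655.5  40.2   3.9]
top rail_mid 0.9 [656.4  35.3 212.3]
top rail_mid 0.75 [637.4  -8.2   3.8]
top long_1 0.79 [816.2 250.2   2.1]
top long_1 0.74 [800.9 104.8  -3.2]
top long_1 0.73 [846.1  11.9   2.3]
top long_1 0.63 [656.6 156.7   1.4]
top long_1 0.57 [640.1  -7.4   2.1]
top long_1 0.48 [507.3  49.3  -2.2]
top round_rest 0.73 [667.2  74.8   6.3]
top broken 0.5 [640.5 -77.1  10.4]
top box 0.66 [430.6 202.5  -0.9]
top bowl 0.7 [ 428.8 -224.5    5.9]
top holder 0.92 [ 634.2 -374.6    1.7]
top holder 0.42 [ 426.9 -223.     3.2]
  cut top long_1 0.65 185 px 328.0 172.0 [843.8  14.3] ax deg 9.89149291465311 len [18.6 66.9]
  cut top long_1 0.57 208 px 235.0 178.0 [812.1 247.8] ax deg 8.105461887317496 len [20.9 65.3]
  cut top long_1 0.5 194 px 291.0 187.0 [797.3 104.3] ax deg 30.2608670349478 len [19.1 67.9]
  cut top long_1 0.5 210 px 303.0 307.0 [502.3  51.5] ax deg -33.837571117084906 len [19.6 59.3]
  cut top long_1 0.47 152 px 331.0 252.0 [638.9  -5.7] ax deg 10.101090634780974 len [15.5 58.3]
  cut top round_rest 0.44 160 px 297.0 240.0 [663.7  77.7] ax deg 24.73
[... 1167 characters left out ...]
29.7 66.5]
  cut side long_1 0.72 289 px 226.0 288.0 [843.3  20.9] ax deg 8.75036090502543 len [32.4 60.4]
  cut side long_1 0.7 285 px 305.0 341.0 [653.9 158.8] ax deg 16.474951095702846 len [29.8 50.4]
  cut side long_1 0.64 368 px 222.0 379.0 [813.1 252.5] ax deg 6.992391281130615 len [27.6 60.5]
  cut side long_1 0.52 311 px 240.0 320.0 [797.4 109.9] ax deg 30.77348865165233 len [29.7 62. ]
  cut side round_rest 0.54 187 px 303.0 311.0 [662.4  78.4] ax deg -88.47028712467808 len [27.  40.4]
  cut side broken 0.54 122 px 320.0 258.0 [632.7 -80.7] ax deg 68.42663567288453 len [28.5 32.9]
  cut side bowl 0.69 1982 px 403.0 212.0 [ 430.3 -212.3] ax deg 79.12815920558477 len [125.8 138.6]
1.6
```

View pics/topcrop.png

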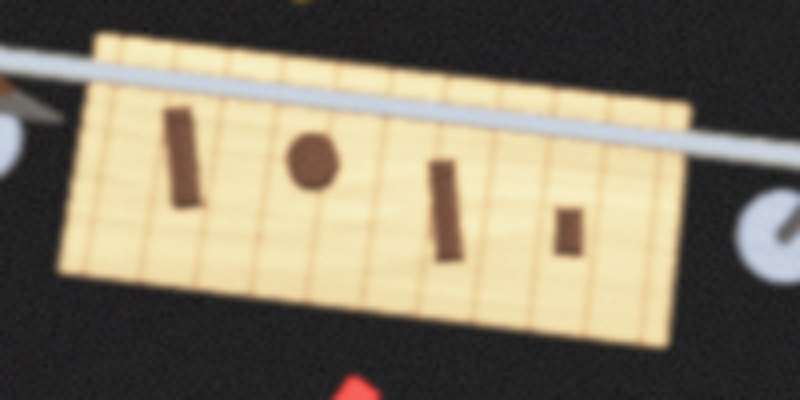

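View pics/sidecrop.png

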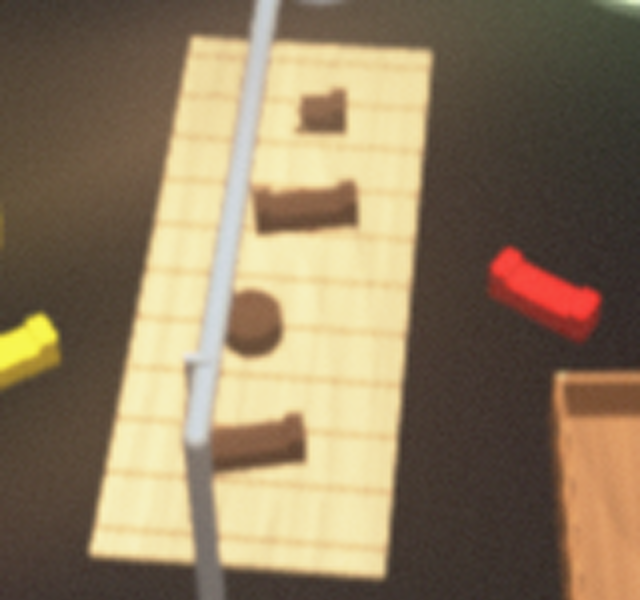

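```bash
python3 - <<'E'
from h import *
np.set_printoptions(precision=1,suppress=True)
im=cv2.imread("pics/top0.png"); c=camera_info("top")
hsv=cv2.cvtColor(im,cv2.COLOR_BGR2HSV)
v=im.max(2)
for nm,(x,y) in dict(A=(265,239),O=(298,240),B=(331,252),K=(362,258)).items():
    s=im[y-18:y+19,x-16:x+17].max(2).astype(float)
    bg=np.median(s); w=np.clip((bg*0.85-s)/(bg*0.5),0,1)
    lab=cv2.connectedComponents((w>0.3).astype(np.uint8))[1]; w*= lab==lab[18,16]
    ys,xs=np.nonzero(w>0); ww=w[ys,xs]; P=unproj(c,np.c_[xs+x-16,ys+y-18],15)[:,:2]
    m=np.average(P,axis=0,weights=ww); l,V=np.linalg.eigh(np.cov(P.T,aweights=ww)); a=V[:,1]*np.sign(V[0,1])
    print(nm,ww.sum(),m,np.degrees(np.arctan2(a[1],a[0])),np.sqrt(12*l))
# mat corners
print(unproj(c,[[244.5,209],[392,226],[387,286],[235,268]],4)[:,:2])
o=get_obs(); print(R.from_rotvec(o["ee_rot"]).as_matrix().round(3))
def Rt(t,psi,s):
    t,psi=np.radians([t,psi]); y=np.array([np.sin(t)*np.cos(psi),np.sin(t)*np.sin(psi),-np.cos(t)]); x=s*np.array([-np.sin(psi),np.cos(psi),0]); return R.from_matrix(np.c_[x,y,np.cross(x,y)])
for s in(1,-1): print(s,np.degrees((R.from_rotvec(o["ee_rot"]).inv()*Rt(28,8,s)).as_rotvec()))
E
```

```text
A 101.63333333333334 [660.6 156.4] 11.77008037802978 [14.9 62.2]
O 85.15 [663.5  76.7] 13.854773746975482 [24.6 30.1]
B 89.49999999999999 [638.3  -6.1] 8.279708215319417 [12.9 60.8]
K 41.34628099173553 [630.7 -81.3] 4.2947135090099176 [13.3 26.9]
[[ 736.2  216.6]
 [ 718.3 -152.6]
 [ 568.2 -147. ]
 [ 586.   223.9]]
[[ 0.2  0.  -1. ]
 [ 1.  -0.   0.2]
 [-0.  -1.  -0. ]]
1 [-27.6 -21.8  -5.4]
-1 [  7.5 153.5 -38.3]
```

```bash
cat >> h.py <<'E'
def Rt(t,psi,s=1):
    t,psi=np.radians([t,psi]); y=np.array([np.sin(t)*np.cos(psi),np.sin(t)*np.sin(psi),-np.cos(t)]); x=s*np.array([-np.sin(psi),np.cos(psi),0]); return R.from_matrix(np.c_[x,y,np.cross(x,y)])
def plan(pts,Rg):
    "rotate to Rg in place then visit pts"
    o=get_obs(); R0=R.from_rotvec(o["ee_rot"]); np.set_printoptions(precision=2,suppress=True)
    rv=np.degrees((R0.inv()*Rg).as_rotvec()); n=int(np.ceil(abs(rv).max()/8)); n=max(n,int(np.ceil(np.linalg.norm(rv)/8.5)))
    print("t",o["time_s"],"tcp",o["tcp_pos"],"q",o["qpos"],"w",o["width"],"F",o["ft_force"]); print("turn",rv,"rows",n,rv/max(n,1))
    p=o["tcp_pos"]
    for q in pts:
        d=Rg.inv().apply(np.array(q)-p)/10; n=int(np.ceil(np.linalg.norm(d)/4.5)); print("to",np.round(q,1),"off cm",d,"rows",n,d/max(n,1)); p=np.array(q)
def back(g,Rg,d): return np.array(g)-d*Rg.as_matrix()[:,1]
E
python3 - <<'E'
from h import *
Rg=Rt(28,10); g=[658,157,27]
plan([back(g,Rg,200),back(g,Rg,100),g],Rg)
E
```

```text
t 1.6 tcp [178.52 702.66 215.2 ] q [-1.42  0.59  0.05  1.61 -0.03  0.94 -0.03] w 85.27653567793915 F [ 0.48  0.2  -0.65]
turn [-27.58 -23.77  -5.93] rows 5 [-5.52 -4.75 -1.19]
to [565.5 140.7 203.6] off cm [-62.06  14.34 -24.49] rows 16 [-3.88  0.9  -1.53]
to [611.8 148.8 115.3] off cm [-0. 10. -0.] rows 3 [-0.    3.33 -0.  ]
to [658 157  27] off cm [ 0. 10.  0.] rows 3 [0.   3.33 0.  ]
```

Request:
move_arm(offset=[[0,0,0],[0,0,0],[0,0,0],[0,0,0],[0,0,0],[-3.4,0.8,-1.36],[-3.4,0.8,-1.36],[-3.4,0.8,-1.36],[-3.4,0.8,-1.36],[-3.4,0.8,-1.36],[-3.4,0.8,-1.36],[-3.4,0.8,-1.36]], angular=[[-5.5,-4.8,-1.2],[-5.5,-4.8,-1.2],[-5.5,-4.8,-1.2],[-5.5,-4.8,-1.2],[-5.5,-4.8,-1.2],[0,0,0],[0,0,0],[0,0,0],[0,0,0],[0,0,0],[0,0,0],[0,0,0]], hand=[0.5,0.5,0.5,0.5,0.5,0.5,0.5,0.5,0.5,0.5,0.5,0.5])

```text
time_s: 2.8
tcp_pos: [330.1, 487.2, 210.5]
ee_rot: [-1.435, -1.72, 1.033]
ft_force: [0.8, 0.5, -0.1]
width: 43.1
```

```bash
python3 - <<'E'
from h import *
Rg=Rt(28,10); g=[658,157,27]
plan([back(g,Rg,200),back(g,Rg,100),g],Rg)
E
```

```text
t 2.8 tcp [330.05 487.19 210.52] q [-1.58  0.39  0.38  2.17  0.69  0.45 -0.1 ] w 43.06311671912031 F [ 0.84  0.54 -0.07]
turn [-0.06  0.2   0.2 ] rows 1 [-0.06  0.2   0.2 ]
to [565.5 140.7 203.6] off cm [-38.21   8.67 -14.84] rows 10 [-3.82  0.87 -1.48]
to [611.8 148.8 115.3] off cm [-0. 10. -0.] rows 3 [-0.    3.33 -0.  ]
to [658 157  27] off cm [ 0. 10.  0.] rows 3 [0.   3.33 0.  ]
```

Request:
move_arm(offset=[[-3.4,0.78,-1.32],[-3.4,0.78,-1.32],[-3.4,0.78,-1.32],[-3.4,0.78,-1.32],[-3.4,0.78,-1.32],[-3.4,0.78,-1.32],[-3.4,0.78,-1.32],[-3.4,0.78,-1.32],[-3.4,0.78,-1.32],[-3.4,0.78,-1.32],[-3.4,0.78,-1.32],[0,0,0]], angular=[[0,0,0],[0,0,0],[0,0,0],[0,0,0],[0,0,0],[0,0,0],[0,0,0],[0,0,0],[0,0,0],[0,0,0],[0,0,0],[0,0,0]], hand=[0.5,0.5,0.5,0.5,0.5,0.5,0.5,0.5,0.5,0.5,0.5,0.5])

```text
time_s: 4.0
tcp_pos: [563.6, 142.1, 202.8]
ee_rot: [-1.452, -1.702, 1.025]
ft_force: [-0.6, 0.4, -0.8]
width: 42.9
```

```bash
python3 - <<'E'
from h import *
Rg=Rt(28,10); g=[658,157,27]
plan([back(g,Rg,200),back(g,Rg,100),g],Rg)
im=snapshot("wrist"); c=camera_info("wrist"); cv2.imwrite("pics/wristA.png",im[:,:,::-1]); print(proj(c,[[658,157,4],[668,76,4]]))
for r in tip_of("wrist","long_1"): print(r)
E
```

```text
t 4.0 tcp [563.64 142.12 202.82] q [-0.46  0.31  0.09  2.3   0.92  0.09  0.45] w 42.91451873150736 F [-0.62  0.35 -0.78]
turn [-0.03 -0.72 -0.51] rows 1 [-0.03 -0.72 -0.51]
to [565.5 140.7 203.6] off cm [-0.17  0.01 -0.18] rows 1 [-0.17  0.01 -0.18]
to [611.8 148.8 115.3] off cm [-0. 10. -0.] rows 3 [-0.    3.33 -0.  ]
to [658 157  27] off cm [ 0. 10.  0.] rows 3 [0.   3.33 0.  ]
[[312.15 191.57]
 [224.32 188.5 ]]
{'location': [805.0, 105.6, -0.0], 'score': 0.96}
{'location': [818.7, 248.6, 2.9], 'score': 0.92}
{'location': [640.8, -3.6, 4.8], 'score': 0.8}
{'location': [846.3, 13.1, -0.1], 'score': 0.8}
{'location': [661.1, 162.0, 0.1], 'score': 0.62}
{'location': [635.2, -78.4, -0.1], 'score': 0.23}
```

View pics/wristA.png

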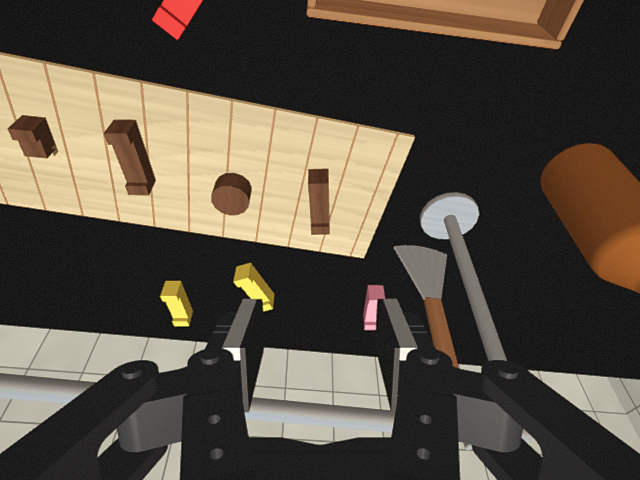

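Wrist view (robot's side is up): the dark long rest A is on the mat at (318,200), between the round one (231,193) and the spatula. It is dark wood, and the coloured look-alikes are at the rear of the counter.

```bash
python3 - <<'E'
from h import *
c=camera_info("wrist"); np.set_printoptions(precision=1,suppress=True)
im=cv2.imread("pics/wristA.png"); v=im.max(2)
for nm,(x0,x1,y0,y1) in dict(A=(300,340,160,245),O=(205,255,165,222),B=(98,160,112,200)).items():
    s=v[y0:y1,x0:x1]; m=(s<125).astype(np.uint8); n,lab,st,_=cv2.connectedComponentsWithStats(m); k=1+np.argmax(st[1:,4]); ys,xs=np.nonzero(lab==k)
    P=unproj(c,np.c_[xs+x0,ys+y0],13)[:,:2]; (ct,sz,an)=cv2.minAreaRect(P.astype(np.float32)); print(nm,st[k],P.mean(0),ct,sz,an)
cv2.imwrite("pics/wAcrop.png",cv2.resize(im[100:260,90:350],None,fx=3,fy=3,interpolation=cv2.INTER_CUBIC))
E
```

```text
A [  8   9  21  65 838] [656.4 169.1] (662.1367797851562, 168.41412353515625) (76.6939468383789, 17.181814193725586) 11.722297668457031
O [  7   8  39  42 960] [662.3  90.1] (665.1805419921875, 88.0677490234375) (33.28355407714844, 48.24563980102539) 80.8976058959961
B [   6    8   52   75 1761] [637.3   5.8] (642.5538330078125, 3.990621566772461) (73.35747528076172, 29.000104904174805) 9.425342559814453
```

View pics/wAcrop.png

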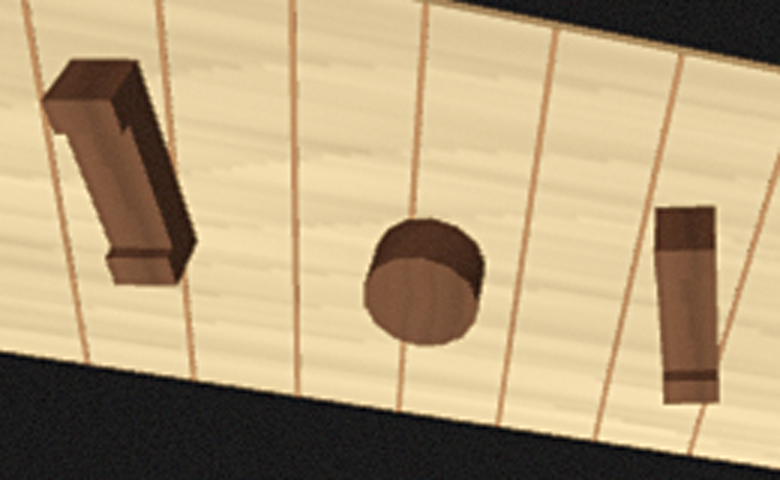

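```bash
python3 - <<'E'
from h import *
np.set_printoptions(precision=2,suppress=True)
o=get_obs(); print(o["time_s"],o["tcp_pos"],o["ee_rot"],o["joint_vel"],o["qpos"])
c=camera_info("wrist"); print(c["fx"],proj(c,[[658,157,4],[668,76,4]]))
im=snapshot("wrist");c2=camera_info("wrist");cv2.imwrite("pics/wA2.png",im[:,:,::-1])
im0=cv2.imread("pics/wristA.png")[:,:,::-1]
a=cv2.cvtColor(im,7).astype(np.float32)[:240];b=cv2.cvtColor(im0,7).astype(np.float32)[:240]
print("shift",cv2.phaseCorrelate(b,a)); print(c2["pose"]-c["pose"]); print(c["pose"])
print({k:v for k,v in c.items() if k!="pose"})
for p in [(655,207),(715,205),(664,402),(718,402)]:
    u=90+p[0]/3; v=100+p[1]/3; print(u,v,unproj(c,[[u,v]],26 if p[1]>300 else 4))
E
```

```text
4.1 [560.76 150.56 202.5 ] [-1.44 -1.72  1.03] [-0.1  -0.   -0.    0.01 -0.   -0.01  0.  ] [-0.48  0.31  0.09  2.3   0.92  0.09  0.45]
409.343366051027 [[307.23 192.14]
 [219.35 188.67]]
shift ((-12.064256915092074, 0.9764651662830346), 0.6143655174970627)
[[-0.    0.    0.   -0.75]
 [-0.   -0.   -0.    1.84]
 [ 0.    0.    0.   -0.07]
 [ 0.    0.    0.    0.  ]]
[[ -0.17  -0.7   -0.69 423.67]
 [  0.98  -0.12  -0.12 126.88]
 [  0.    -0.7    0.71 309.45]
 [  0.     0.     0.     1.  ]]
{'fx': 409.343366051027, 'fy': 409.343366051027, 'cx': 319.4486106276749, 'cy': 242.48994974129297}
308.33333333333337 169.0 [[632.25 154.03   4.  ]]
328.33333333333337 168.33333333333331 [[628.49 171.46   4.  ]]
311.33333333333337 234.0 [[690.   166.32  26.  ]]
329.33333333333337 234.0 [[687.05 183.25  26.  ]]
```

Request:
move_arm(offset=[[0,0,0],[0,0,0],[0,0,0]], angular=[[0,0,0],[0,0,0],[0,0,0]], hand=[0.5,0.5,0.5])

```text
time_s: 4.45
tcp_pos: [558.9, 155.6, 202.2]
ee_rot: [-1.433, -1.723, 1.037]
ft_force: [-0.1, 0.0, -0.0]
width: 42.3
```

```bash
python3 - <<'E'
from h import *
np.set_printoptions(precision=2,suppress=True)
o=get_obs(); print(o["time_s"],o["tcp_pos"],o["ee_rot"],o["joint_vel"],o["qpos"])
c=camera_info("wrist");im=snapshot("wrist");cv2.imwrite("pics/wA3.png",im[:,:,::-1])
print(get_obs()["tcp_pos"])
im=im[:,:,::-1]
cv2.imwrite("pics/wAcrop3.png",cv2.resize(im[100:260,60:350],None,fx=2.7,fy=2.7,interpolation=cv2.INTER_CUBIC))
E
```

```text
4.45 [558.9  155.55 202.19] [-1.43 -1.72  1.04] [ 0.01  0.    0.   -0.    0.    0.   -0.  ] [-0.48  0.31  0.09  2.3   0.92  0.09  0.45]
[559.06 155.13 202.2 ]
```

View pics/wAcrop3.png

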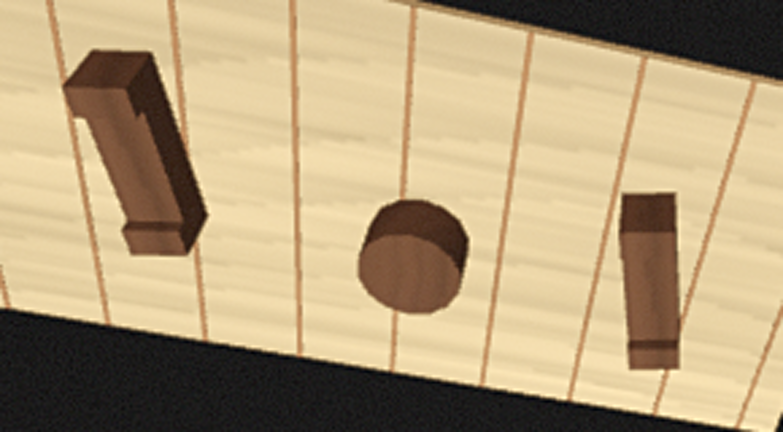

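```bash
python3 - <<'E'
from h import *
np.set_printoptions(precision=1,suppress=True)
c=camera_info("wrist"); o=get_obs()
f=lambda p,z: unproj(c,[[60+p[0]/2.7,100+p[1]/2.7]],z)[0]
for n,a in dict(A_front_bot=[(621,194),(676,192),4],A_front_top=[(621,233),(677,232),26],A_far_top=[(629,369),(680,369),26],B_front_top=[(65,88),(128,88),26],B_far_top=[(129,254),(186,254),26],B_far_bot=[(207,214),(207,214),4]).items(): print(n,f(a[0],a[2]),f(a[1],a[2]),(f(a[0],a[2])+f(a[1],a[2]))/2)
print("O top",f((410,274),24)); print("mat far corner? ")
E
```

```text
A_front_bot [636.1 143.4   4. ] [632.  161.2   4. ] [634.1 152.3   4. ]
A_front_top [635.4 144.4  26. ] [631.8 161.8  26. ] [633.6 153.1  26. ]
A_far_top [694.3 155.1  26. ] [691.  172.9  26. ] [692.7 164.   26. ]
B_front_top [613.4 -17.9  26. ] [610.1  -0.3  26. ] [611.8  -9.1  26. ]
B_far_top [672.5 -10.4  26. ] [669.2   7.6  26. ] [670.8  -1.4  26. ]
B_far_bot [669.4   7.4   4. ] [669.4   7.4   4. ] [669.4   7.4   4. ]
O top [666.2  78.2  24. ]
mat far corner?
```

```bash
python3 - <<'E'
from h import *
Rg=Rt(28,10.5); g=[661,158.5,27]
plan([back(g,Rg,160),back(g,Rg,50),g],Rg)
E
```

```text
t 4.5 tcp [559.06 155.13 202.2 ] q [-0.48  0.31  0.09  2.3   0.92  0.09  0.45] w 42.5733893009761 F [ 0.2  -1.01  0.41]
turn [-0.08 -0.05 -0.01] rows 1 [-0.08 -0.05 -0.01]
to [587.1 144.8 168.3] off cm [-1.53  4.2  -0.68] rows 2 [-0.76  2.1  -0.34]
to [637.9 154.2  71.1] off cm [ 0. 11.  0.] rows 3 [0.   3.67 0.  ]
to [661.  158.5  27. ] off cm [0. 5. 0.] rows 2 [0.  2.5 0. ]
```

Request:
move_arm(offset=[[-0.5,1.4,-0.23],[-0.5,1.4,-0.23],[-0.53,1.4,-0.22],[0,2.5,0],[0,2.5,0],[0,2.5,0],[0,2.0,0],[0,1.5,0],[0,0,0],[0,0,0]], angular=[[0,0,0],[0,0,0],[0,0,0],[0,0,0],[0,0,0],[0,0,0],[0,0,0],[0,0,0],[0,0,0],[0,0,0]], hand=[0.5,0.5,0.5,0.5,0.5,0.5,0.5,0.5,0.5,0.5])

```text
time_s: 5.5
tcp_pos: [630.2, 152.1, 81.2]
ee_rot: [-1.437, -1.716, 1.041]
ft_force: [0.0, 0.7, 0.6]
width: 42.3
```

```bash
python3 - <<'E'
from h import *
Rg=Rt(28,10.5); g=[661,158.5,27]
plan([g],Rg)
im=snapshot("wrist"); cv2.imwrite("pics/wA4.png",im[:,:,::-1])
E
```

```text
t 5.5 tcp [630.18 152.07  81.23] q [-0.09  0.62 -0.35  2.22  2.08  0.31 -0.61] w 42.32551928631584 F [0.   0.66 0.58]
turn [-0.29 -0.12 -0.3 ] rows 1 [-0.29 -0.12 -0.3 ]
to [661.  158.5  27. ] off cm [ 0.07  6.27 -0.23] rows 2 [ 0.04  3.13 -0.12]
```

View pics/wA4.png

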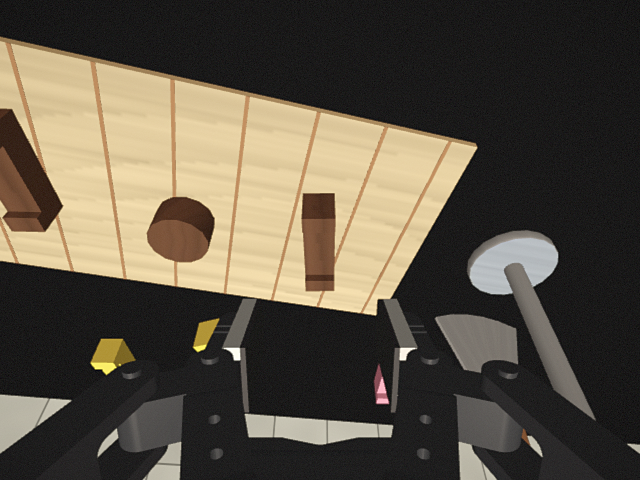

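Rest A (320,243) is centred between the fingers (250–382). Going in.

Request:
move_arm(offset=[[0,1.5,-0.06],[0,1.5,-0.06],[0,1.5,-0.06],[0.05,1.2,-0.05],[0,0.5,0],[0,0,0]], angular=[[0,0,0],[0,0,0],[0,0,0],[0,0,0],[0,0,0],[0,0,0]], hand=[0.5,0.5,0.5,0.5,0.5,0.5])

```text
time_s: 6.15
tcp_pos: [660.9, 157.3, 27.5]
ee_rot: [-1.438, -1.716, 1.04]
ft_force: [0.5, 0.3, 0.1]
width: 42.6
```

```bash
python3 - <<'E'
from h import *
Rg=Rt(28,10.5); g=[661,158.5,27]
plan([g],Rg)
im=snapshot("wrist"); cv2.imwrite("pics/wA5.png",im[:,:,::-1])
E
```

```text
t 6.15 tcp [660.94 157.35  27.51] q [-0.05  0.75 -0.39  2.16  2.17  0.39 -0.66] w 42.55104075039812 F [0.54 0.35 0.09]
turn [-0.26 -0.15 -0.33] rows 1 [-0.26 -0.15 -0.33]
to [661.  158.5  27. ] off cm [0.11 0.06 0.  ] rows 1 [0.11 0.06 0.  ]
```

View pics/wA5.png

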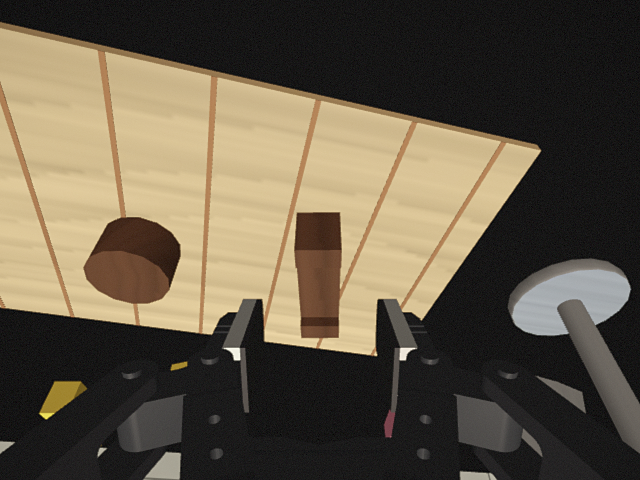

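Request:
move_arm(offset=[[0.1,0.1,0],[0,0,0],[0,0,0],[0,0,0],[0,0,0],[0,0,0]], angular=[[0,0,0],[0,0,0],[0,0,0],[0,0,0],[0,0,0],[0,0,0]], hand=[0.5,0,0,0,0,0], squeeze=40)

```text
time_s: 6.8
tcp_pos: [661.3, 158.2, 26.8]
ee_rot: [-1.438, -1.716, 1.04]
ft_force: [0.2, -0.2, 0.0]
width: -0.0
```

```bash
python3 - <<'E'
from h import *
Rg=Rt(28,10.5); g=[661,158.5,27]
plan([back(g,Rg,50)],Rg)
im=snapshot("wrist"); cv2.imwrite("pics/wA6.png",im[:,:,::-1])
E
```

```text
t 6.8 tcp [661.3  158.23  26.83] q [-0.05  0.75 -0.4   2.16  2.17  0.39 -0.66] w -0.0311360079144458 F [ 0.18 -0.21  0.01]
turn [-0.24 -0.16 -0.34] rows 1 [-0.24 -0.16 -0.34]
to [637.9 154.2  71.1] off cm [ 0.03 -5.03  0.01] rows 2 [ 0.02 -2.51  0.01]
```

View pics/wA6.png

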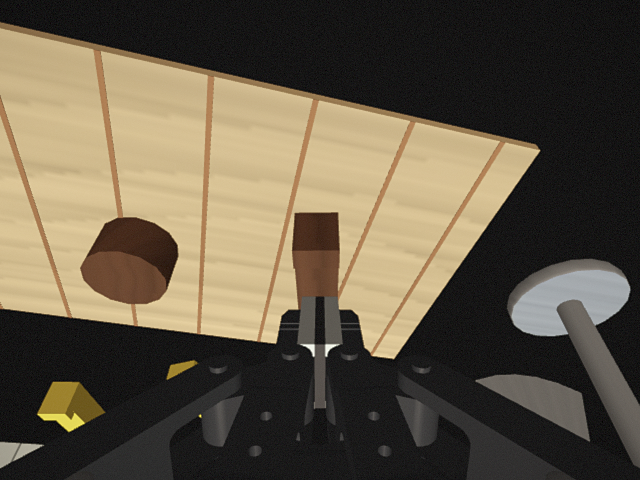

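```bash
python3 - <<'E'
from h import *
np.set_printoptions(precision=1,suppress=True)
c=camera_info("wrist");o=get_obs();Rm=R.from_rotvec(o["ee_rot"]).as_matrix(); p=o["tcp_pos"]
print(c["pose"][:3,3], Rm)
print("cam in tool", (c["pose"][:3,3]-p)@Rm)
for d in (-20,0,10,17,30): print(d,p+d*Rm[:,1],proj(c,p+d*Rm[:,1]))
for z in (4,21,26): print(z, unproj(c,[[319,297],[316,212],[316,250]],z))
yaw=np.radians(10.5);cc=np.array([663,158.6])
for s in(-30,30):
  for z in(4,26): q=cc+s*np.array([np.cos(yaw),np.sin(yaw)]); print(s,z,proj(c,[[*q,z]]))
E
```

```text
[524.6 134.5 134.3] [[-0.2  0.5 -0.9]
 [ 1.   0.1 -0.2]
 [-0.  -0.9 -0.5]]
cam in tool [   0.4 -159.7   72.7]
-20 [652.1 156.7  44.5] [[318.1 320.3]]
0 [661.3 158.2  26.8] [[318.2 298.2]]
10 [665.9 159.   18. ] [[318.2 288.9]]
17 [669.1 159.6  11.8] [[318.2 282.9]]
30 [675.1 160.6   0.3] [[318.3 272.8]]
4 [[689.3 163.5   4. ]
 [633.4 152.2   4. ]
 [655.7 156.1   4. ]]
21 [[667.8 159.7  21. ]
 [619.2 149.9  21. ]
 [638.6 153.3  21. ]]
26 [[661.5 158.6  26. ]
 [615.1 149.2  26. ]
 [633.5 152.5  26. ]]
-30 4 [[318.1 212.4]]
-30 26 [[317.8 250.2]]
30 4 [[318.9 300.9]]
30 26 [[318.7 337.6]]
```

```bash
python3 - <<'E'
from h import *
np.set_printoptions(precision=1,suppress=True)
c=camera_info("wrist");o=get_obs();Rm=R.from_rotvec(o["ee_rot"]).as_matrix(); p=o["tcp_pos"]
for zz in (-11,0,11):
  for d in (-10,0,10,17): q=p+d*Rm[:,1]+zz*Rm[:,2]; print(zz,d,q,proj(c,q), proj(c,q+10*Rm[:,0])[0,0])
im=cv2.imread("pics/wA6.png"); cv2.imwrite("pics/wA6c.png",cv2.resize(im[200:440,220:420],None,fx=2.5,fy=2.5,interpolation=cv2.INTER_CUBIC))
im=snapshot("side"); cv2.imwrite("pics/sA6c.png",cv2.resize(im[230:400,240:440,::-1],None,fx=3.5,fy=3.5,interpolation=cv2.INTER_CUBIC))
E
```

```text
-11 -10 [666.3 159.2  40.8] [[318.1 333.1]] 342.5799651412582
-11 0 [670.9 160.   31.9] [[318.2 321.5]] 341.30687009491817
-11 10 [675.5 160.8  23.1] [[318.2 311.2]] 340.16441785890163
-11 17 [678.7 161.3  16.9] [[318.3 304.5]] 339.43203848496205
0 -10 [656.7 157.5  35.7] [[318.1 308.6]] 343.02602883511827
0 0 [661.3 158.2  26.8] [[318.2 298.2]] 341.70517142912007
0 10 [665.9 159.   18. ] [[318.2 288.9]] 340.52219903726774
0 17 [669.1 159.6  11.8] [[318.2 282.9]] 339.76500559668204
11 -10 [647.2 155.7  30.6] [[318.1 283.2]] 343.4896341367658
11 0 [651.7 156.5  21.7] [[318.1 274. ]] 342.1182575163971
11 10 [656.3 157.3  12.9] [[318.2 265.8]] 340.8925555101688
11 17 [659.5 157.8   6.7] [[318.2 260.5]] 340.1092563267968
```

View pics/wA6c.png

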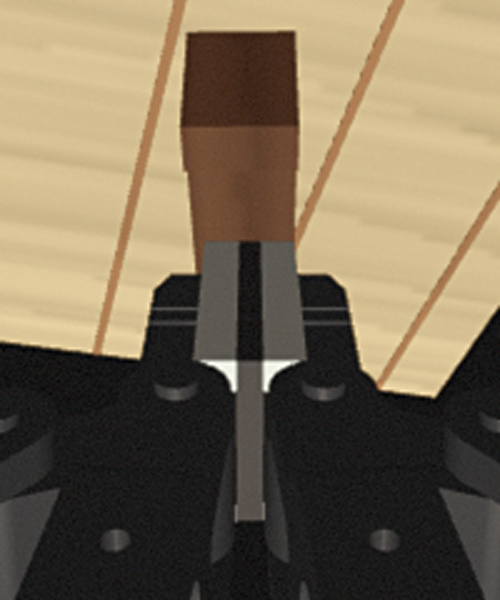

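View pics/sA6c.png

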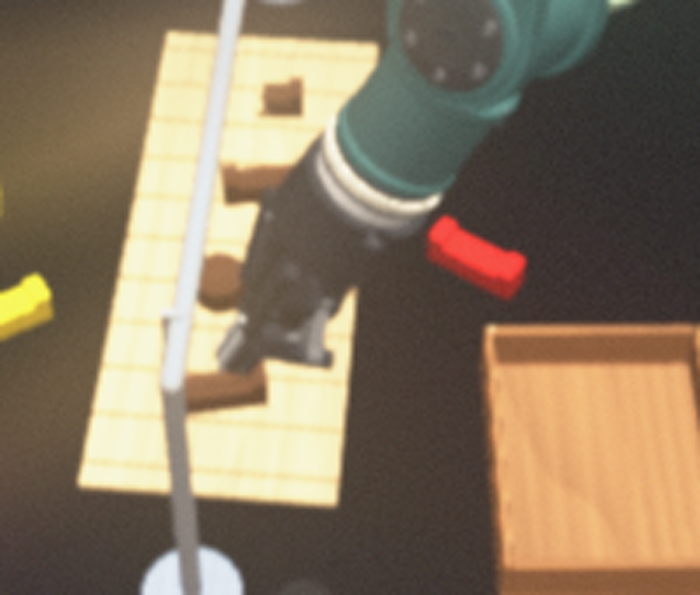

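```bash
python3 - <<'E'
from h import *
np.set_printoptions(precision=1,suppress=True)
c=camera_info("side");o=get_obs();Rm=R.from_rotvec(o["ee_rot"]).as_matrix(); p=o["tcp_pos"]
f=lambda P:(proj(c,P)-[240,230])*3.5
for d in (-60,-40,-20,0,17): print(d,f(p+d*Rm[:,1])[0],f(p+d*Rm[:,1]+11*Rm[:,2])[0],f(p+d*Rm[:,1]-11*Rm[:,2])[0])
print(o["time_s"],f([663,158.6,4]),f([633.6,153,26]))
E
```

```text
-60 [258.  318.5] [274.8 321.8] [240.9 315.2]
-40 [242.8 338.4] [259.6 341.6] [225.9 335.2]
-20 [228.  357.9] [244.7 360.9] [211.2 354.8]
0 [213.5 377. ] [230.1 379.9] [196.8 374. ]
17 [201.4 392.9] [217.9 395.8] [184.8 390. ]
6.9 [[212.2 399.1]] [[260.5 371.7]]
```

```bash
python3 - <<'E'
from h import *
c=camera_info("side");o=get_obs();Rm=R.from_rotvec(o["ee_rot"]).as_matrix(); p=o["tcp_pos"]
im=snapshot("side")[:,:,::-1]; k=8; x0,y0=285,290
im=cv2.resize(im[y0:y0+65,x0:x0+85],None,fx=k,fy=k,interpolation=cv2.INTER_CUBIC)
for d in (-60,-40,-20,0,17):
  u=((proj(c,p+d*Rm[:,1])[0]-[x0,y0])*k).astype(int); cv2.circle(im,tuple(map(int,u)),3,(0,255,0),-1); cv2.putText(im,str(d),(int(u[0])+5,int(u[1])),0,.5,(255,255,0),1)
cv2.imwrite("pics/sov.png",im)
E
```

```text
(no output)
```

View pics/sov.png

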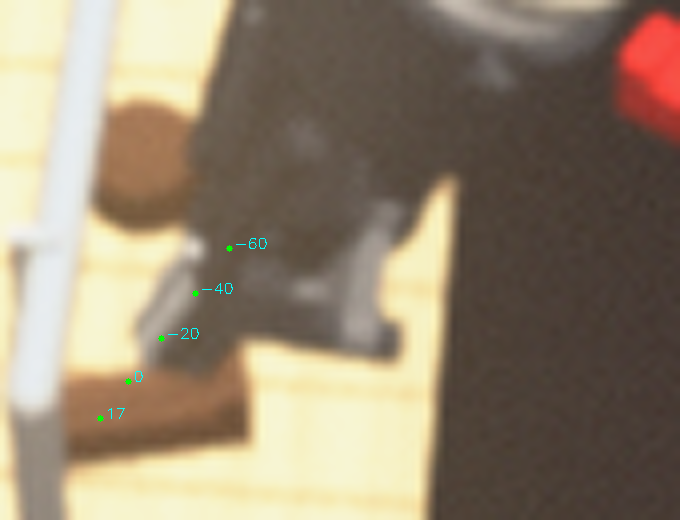

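The jaws shut to 0 above the rest, with no force, and the side view shows the tips well short of where the reported TCP puts them. I'll reopen and go deeper step by step, watching the force.

Request:
move_arm(offset=[[0,0,0],[0,0,0],[0,0,0],[0,0.5,0],[0,0.5,0],[0,0,0]], angular=[[0,0,0],[0,0,0],[0,0,0],[0,0,0],[0,0,0],[0,0,0]], hand=[0.5,0.5,0.5,0.5,0.5,0.5])

```text
time_s: 7.55
tcp_pos: [666.1, 158.9, 17.1]
ee_rot: [-1.438, -1.715, 1.04]
ft_force: [-0.1, -0.3, 0.5]
width: 42.4
```

```bash
python3 - <<'E'
from h import *
Rg=Rt(28,10.5); plan([],Rg)
im=snapshot("wrist"); cv2.imwrite("pics/wA7.png",im[:,:,::-1])
im=snapshot("side")[:,:,::-1]; k=8; x0,y0=285,290
cv2.imwrite("pics/s7.png",cv2.resize(im[y0:y0+65,x0:x0+85],None,fx=k,fy=k,interpolation=cv2.INTER_CUBIC))
E
```

```text
t 7.55 tcp [666.09 158.89  17.11] q [-0.05  0.77 -0.4   2.15  2.19  0.4  -0.67] w 42.44253880205334 F [-0.12 -0.3   0.48]
turn [-0.28 -0.19 -0.34] rows 1 [-0.28 -0.19 -0.34]
```

View pics/wA7.png

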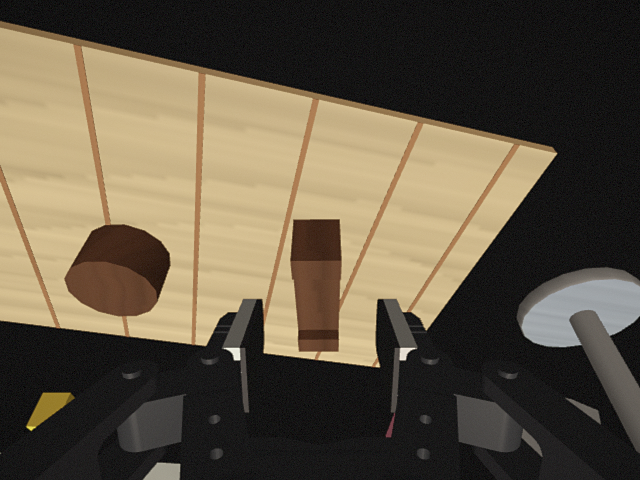

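View pics/s7.png

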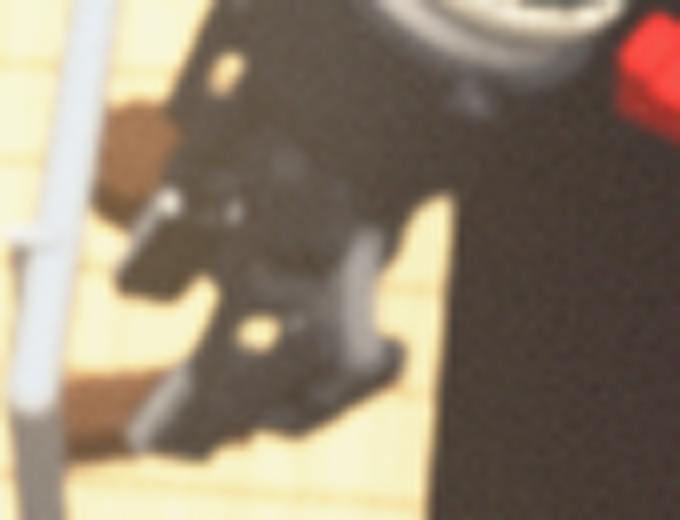

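```bash
python3 - <<'E'
from h import *
np.set_printoptions(precision=1,suppress=True)
c=camera_info("side");o=get_obs();Rm=R.from_rotvec(o["ee_rot"]).as_matrix(); p=o["tcp_pos"]
for px in [(130,440),(150,450),(205,458)]:
  u=[[285+px[0]/8,290+px[1]/8]]
  a=unproj(c,u,0)[0];b=unproj(c,u,50)[0]
  for x in (21,30):
    # intersect ray with plane tool x = x
    n=Rm[:,0]; t=(x-(a-p)@n)/((b-a)@n); q=a+t*(b-a); print(px,x,q,"tool",(q-p)@Rm)
c=camera_info("wrist")
for px in [(262,300),(244,300),(378,300),(398,300),(240,346),(402,346),(246,410)]:
  a=c["pose"][:3,3]; b=unproj(c,[px],0)[0]; A=(a-p)@Rm; B=(b-p)@Rm
  for zz in (11,0,-11):
    t=(zz-A[2])/(B[2]-A[2]); print(px,A+t*(B-A))
E
```

```text
(130, 440) 21 [659.1 179.2  31.4] tool [ 21.  -13.7  -3.8]
(130, 440) 30 [657.9 188.2  44.8] tool [ 30.  -25.5 -10.5]
(150, 450) 21 [654.3 178.3  25.7] tool [ 21.  -11.1   3.2]
(150, 450) 30 [653.1 187.3  39.3] tool [ 30.  -22.9  -3.6]
(205, 458) 21 [640.4 175.8  19. ] tool [ 21.  -11.7  18.8]
(205, 458) 30 [639.5 184.8  32.7] tool [ 30.  -23.5  11.8]
(262, 300) [-20.  -25.7  11. ]
(262, 300) [-23.6  -1.8   0. ]
(262, 300) [-27.2  22.  -11. ]
(244, 300) [-26.4 -25.7  11. ]
(244, 300) [-31.2  -1.8   0. ]
(244, 300) [-35.9  22.  -11. ]
(378, 300) [ 21.4 -25.8  11. ]
(378, 300) [25.2 -1.9  0. ]
(378, 300) [ 28.9  22.  -11. ]
(398, 300) [ 28.6 -25.8  11. ]
(398, 300) [33.6 -1.9  0. ]
(398, 300) [ 38.6  22.  -11. ]
(240, 346) [-22.1 -56.7  11. ]
(240, 346) [-26.1 -38.3   0. ]
(240, 346) [-30.1 -19.9 -11. ]
(402, 346) [ 24.  -56.7  11. ]
(402, 346) [ 28.2 -38.4   0. ]
(402, 346) [ 32.4 -20.  -11. ]
(246, 410) [-15.8 -83.4  11. ]
(246, 410) [-18.7 -69.9   0. ]
(246, 410) [-21.6 -56.3 -11. ]
```

Measured from both views, at this opening the tips are about 25 mm behind the reported TCP, not 17 mm ahead. I'll use that offset.

Request:
move_arm(offset=[[0,0.6,0],[0,0.6,0],[0,0.5,0],[0,0,0]], angular=[[0,0,0],[0,0,0],[0,0,0],[0,0,0]], hand=[0.5,0.5,0.5,0.5])

```text
time_s: 8.05
tcp_pos: [673.8, 160.2, 2.0]
ee_rot: [-1.438, -1.715, 1.04]
ft_force: [0.8, 0.1, -0.2]
width: 42.8
```

Request:
move_arm(offset=[[0,0.4,0],[0,0.4,0],[0,0.2,0],[0,0,0]], angular=[[0,0,0],[0,0,0],[0,0,0],[0,0,0]], hand=[0.5,0.5,0.5,0.5])

```text
time_s: 8.45
tcp_pos: [678.3, 161.1, -6.3]
ee_rot: [-1.438, -1.715, 1.04]
ft_force: [0.6, -0.2, -0.4]
width: 42.5
```

```bash
python3 - <<'E'
from h import *
Rg=Rt(28,10.5); plan([],Rg)
im=snapshot("wrist"); cv2.imwrite("pics/wA8.png",im[:,:,::-1])
E
```

```text
t 8.45 tcp [678.32 161.14  -6.31] q [-0.04  0.82 -0.41  2.12  2.22  0.42 -0.68] w 42.45427250424766 F [ 0.55 -0.19 -0.35]
turn [-0.26 -0.18 -0.34] rows 1 [-0.26 -0.18 -0.34]
```

View pics/wA8.png

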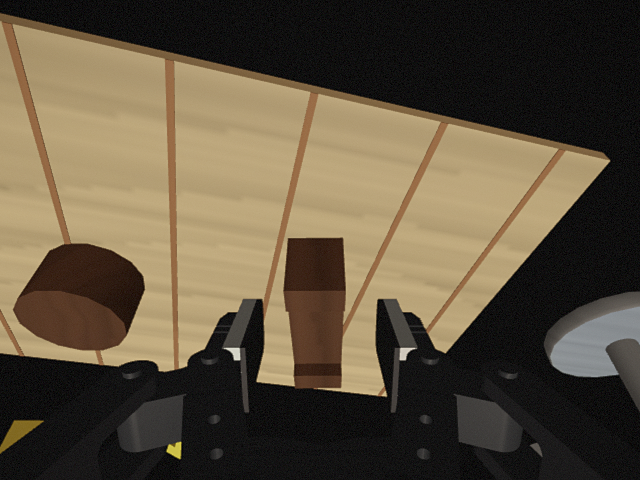

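Request:
move_arm(offset=[[0,0,0],[0,0,0],[0,0,0],[0,0,0]], angular=[[0,0,0],[0,0,0],[0,0,0],[0,0,0]], hand=[0,0,0,0], squeeze=40)

```text
time_s: 8.9
tcp_pos: [678.2, 161.3, -5.7]
ee_rot: [-1.438, -1.716, 1.04]
ft_force: [-2.2, -1.1, 2.1]
width: 16.8
```

```bash
python3 - <<'E'
from h import *
Rg=Rt(28,10.5); plan([],Rg)
im=snapshot("wrist"); cv2.imwrite("pics/wA9.png",im[:,:,::-1])
E
```

```text
t 8.9 tcp [678.16 161.27  -5.68] q [-0.04  0.82 -0.41  2.12  2.22  0.42 -0.68] w 16.827101788231722 F [-2.16 -1.08  2.07]
turn [-0.23 -0.15 -0.33] rows 1 [-0.23 -0.15 -0.33]
```

View pics/wA9.png

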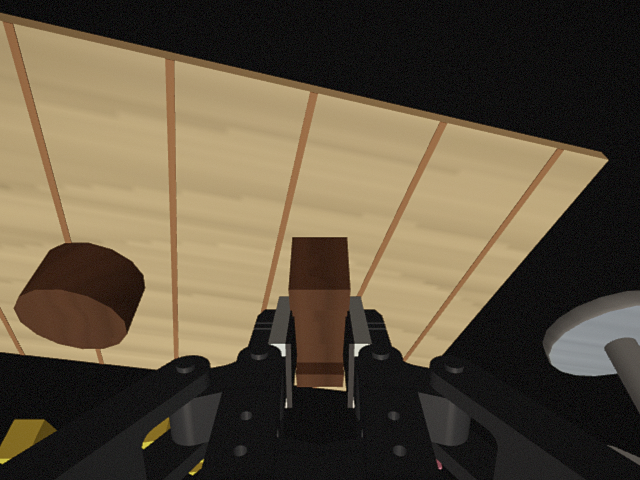

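Gripped at 16.8 mm wide and the picture agrees. Backing out.

```bash
python3 - <<'E'
from h import *
R0=R.from_rotvec(get_obs()["ee_rot"]); p=get_obs()["tcp_pos"]
b=back(p,R0,120); plan([b,[560,175,165]],R0)
E
```

```text
t 8.95 tcp [678.19 161.28  -5.64] q [-0.04  0.82 -0.41  2.12  2.22  0.42 -0.68] w 16.843585303941705 F [-2.49 -0.67  3.15]
turn [0. 0. 0.] rows 0 [0. 0. 0.]
to [623.1 151.8 100.5] off cm [  0. -12.  -0.] rows 3 [ 0. -4. -0.]
to [560 175 165] off cm [ 3.38 -8.42  2.12] rows 3 [ 1.13 -2.81  0.71]
```

Request:
move_arm(offset=[[0,-0.8,0],[0,-1.6,0],[0,-2.4,0],[0,-2.4,0],[0,-2.4,0],[0,-1.6,0],[0,-0.8,0],[0,0,0]], angular=[[0,0,0],[0,0,0],[0,0,0],[0,0,0],[0,0,0],[0,0,0],[0,0,0],[0,0,0]], hand=[0,0,0,0,0,0,0,0])

```text
time_s: 9.75
tcp_pos: [623.2, 151.9, 101.5]
ee_rot: [-1.439, -1.717, 1.039]
ft_force: [-0.3, 0.7, -0.1]
width: 17.1
```

```bash
python3 - <<'E'
from h import *
R0=R.from_rotvec(get_obs()["ee_rot"]); 
plan([[560,175,165]],R0)
im=snapshot("wrist"); cv2.imwrite("pics/wA10.png",im[:,:,::-1])
E
```

```text
t 9.75 tcp [623.15 151.94 101.47] q [-0.12  0.57 -0.31  2.23  2.03  0.27 -0.57] w 17.088312417056475 F [-0.26  0.68 -0.08]
turn [0. 0. 0.] rows 0 [0. 0. 0.]
to [560 175 165] off cm [ 3.37 -8.34  2.16] rows 3 [ 1.12 -2.78  0.72]
```

View pics/wA10.png

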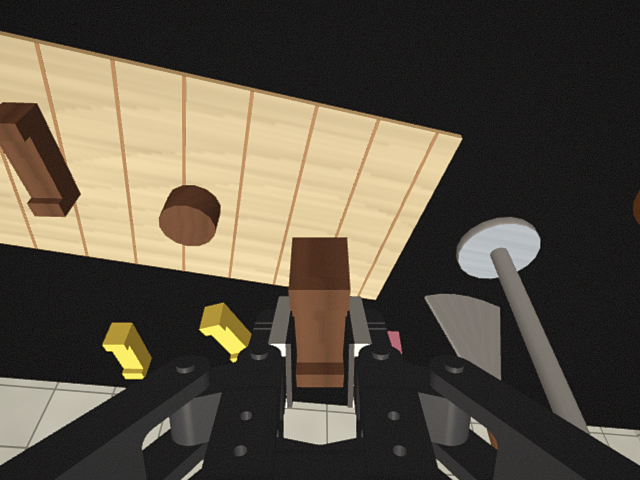

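Request:
move_arm(offset=[[0.5,-1.2,0.3],[0.9,-2.2,0.6],[0.9,-2.2,0.6],[0.5,-1.2,0.3],[0,0,0],[0,0,0],[0,0,0],[0,0,0],[0,0,0],[0,0,0]], angular=[[0,0,0],[0,0,0],[0,0,0],[0,0,0],[0,2.65,1.4],[0,5.3,2.8],[0,5.3,2.8],[0,5.3,2.8],[0,5.3,2.8],[0,2.65,1.4]], hand=[0,0,0,0,0,0,0,0,0,0])

```text
time_s: 10.8
tcp_pos: [570.7, 173.0, 151.4]
ee_rot: [-1.756, -1.231, 0.747]
ft_force: [0.8, 0.5, -0.9]
width: 16.9
```

```bash
python3 - <<'E'
from h import *
plan([],Rt(28,-65)); print(get_obs()["joint_vel"])
E
```

```text
t 10.8 tcp [570.71 172.95 151.39] q [-0.48  0.46 -0.12  2.22  1.24  0.47 -0.5 ] w 16.877704802808797 F [ 0.8   0.47 -0.91]
turn [-0.12 40.02 20.98] rows 6 [-0.02  6.67  3.5 ]
[-0.08  0.05 -0.02 -0.11 -0.41  0.29 -0.12]
```

Request:
move_arm(offset=[[0,0,0],[0,0,0],[0,0,0],[0,0,0],[0,0,0],[0,0,0],[0,0,0],[0,0,0],[0,0,0],[0,0,0],[0,0,0]], angular=[[0,2.65,1.4],[0,5.3,2.8],[0,6.2,3.3],[0,6.2,3.3],[0,6.2,3.3],[0,6.2,3.3],[0,6.2,3.3],[0,6.2,3.3],[0,5.3,2.8],[0,2.65,1.4],[0,0,0]], hand=[0,0,0,0,0,0,0,0,0,0,0])

```text
time_s: 11.9
tcp_pos: [571.7, 171.3, 151.4]
ee_rot: [-2.056, -0.179, 0.113]
ft_force: [-1.2, -0.8, -0.3]
width: 16.6
```

```bash
python3 - <<'E'
from h import *
Rg=Rt(28,-80)
plan([[438,223,150],[438,223,40],[438,223,-3]],Rg); print(get_obs()["joint_vel"])
E
```

```text
t 11.9 tcp [571.68 171.29 151.37] q [-0.55  0.6  -0.08  1.89  0.6   0.97 -0.87] w 16.625952960417937 F [-1.22 -0.75 -0.31]
turn [ 0.12  0.2  -0.14] rows 1 [ 0.12  0.2  -0.14]
to [438 223 150] off cm [-12.27  -3.36   6.61] rows 4 [-3.07 -0.84  1.65]
to [438 223  40] off cm [0.   9.71 5.16] rows 3 [0.   3.24 1.72]
to [438 223  -3] off cm [0.   3.8  2.02] rows 1 [0.   3.8  2.02]
[ 0.   -0.02 -0.01  0.03  0.02 -0.01  0.02]
```

Request:
move_arm(offset=[[-1.2,-0.3,0.65],[-2.2,-0.6,1.2],[-2.7,-0.75,1.45],[-2.7,-0.75,1.45],[-2.2,-0.6,1.2],[-1.27,-0.36,0.66],[0,2.0,1.06],[0,3.0,1.6],[0,2.0,1.06],[0,0.9,0.5],[0,0,0],[0,0,0]], angular=[[0,0,0],[0,0,0],[0,0,0],[0,0,0],[0,0,0],[0,0,0],[0,0,0],[0,0,0],[0,0,0],[0,0,0],[0,0,0],[0,0,0]], hand=[0,0,0,0,0,0,0,0,0,0,0,0])

```text
time_s: 13.1
tcp_pos: [437.5, 222.5, 61.8]
ee_rot: [-2.056, -0.18, 0.112]
ft_force: [-0.5, -0.4, -0.7]
width: 17.0
```

```bash
python3 - <<'E'
from h import *
plan([[438,223,-3]],Rt(28,-80)); print(get_obs()["joint_vel"])
for n in("top","side"): cv2.imwrite(f"pics/{n}11.png",snapshot(n)[:,:,::-1])
im=np.hstack([cv2.resize(cv2.imread("pics/top11.png")[250:420,140:340],None,fx=2,fy=2),cv2.resize(cv2.imread("pics/side11.png")[260:430,330:530],None,fx=2,fy=2)]); cv2.imwrite("pics/j11.png",im)
E
```

```text
t 13.1 tcp [437.46 222.47  61.8 ] q [-0.75  0.67 -0.09  2.1   0.63  0.8  -1.2 ] w 16.997689816049927 F [-0.51 -0.37 -0.73]
turn [ 0.13  0.18 -0.1 ] rows 1 [ 0.13  0.18 -0.1 ]
to [438 223  -3] off cm [0.06 5.7  3.08] rows 2 [0.03 2.85 1.54]
[ 0.   -0.02 -0.   -0.01  0.   -0.   -0.  ]
```

View pics/j11.png

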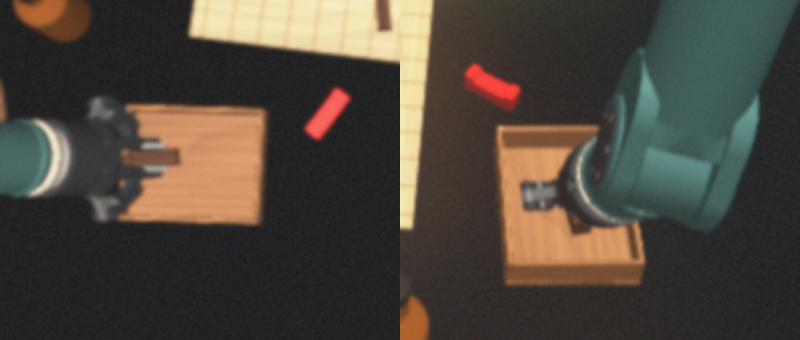

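Request:
move_arm(offset=[[0,1.2,0.4],[0,2.0,0.9],[0,1.3,0.62],[0,0.7,0.36],[0,0.4,0.2],[0,0,0]], angular=[[0,0,0],[0,0,0],[0,0,0],[0,0,0],[0,0,0],[0,0,0]], hand=[0,0,0,0,0,0])

```text
time_s: 13.8
tcp_pos: [437.7, 217.9, -0.3]
ee_rot: [-2.056, -0.179, 0.113]
ft_force: [-0.0, 0.0, -0.1]
width: 17.1
```

```bash
python3 - <<'E'
from h import *
plan([[438,217,-4]],Rt(28,-80)); print(get_obs()["joint_vel"])
cv2.imwrite("pics/w12.png",snapshot("wrist")[:,:,::-1])
E
```

```text
t 13.8 tcp [437.7  217.85  -0.26] q [-0.78  0.78 -0.05  2.12  0.7   0.69 -1.29] w 17.06293119744453 F [-0.05  0.04 -0.08]
turn [ 0.16  0.21 -0.15] rows 1 [ 0.16  0.21 -0.15]
to [438 217  -4] off cm [0.01 0.37 0.1 ] rows 1 [0.01 0.37 0.1 ]
[ 0.   -0.02 -0.   -0.   -0.    0.01  0.01]
```

View pics/w12.png

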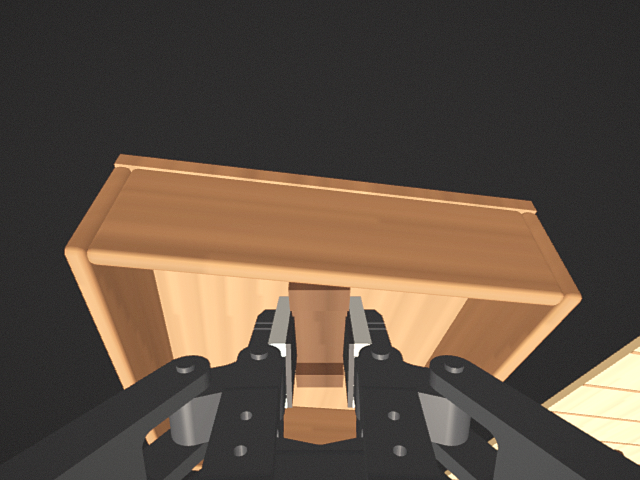

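Request:
move_arm(offset=[[0,0.2,0.1],[0,0.15,0.08],[0,0,0]], angular=[[0,0,0],[0,0,0],[0,0,0]], hand=[0,0,0])

```text
time_s: 14.15
tcp_pos: [437.9, 217.9, -3.7]
ee_rot: [-2.056, -0.18, 0.112]
ft_force: [0.4, 0.3, -0.5]
width: 17.1
```

Request:
move_arm(offset=[[0,0,0],[0,0,0],[0,0,0],[0,-0.9,0],[0,-1.8,0],[0,-2.5,0],[0,-2.5,0],[0,-1.8,0],[0,-0.9,0],[0,0,0]], angular=[[0,0,0],[0,0,0],[0,0,0],[0,0,0],[0,0,0],[0,0,0],[0,0,0],[0,0,0],[0,0,0],[0,0,0]], hand=[0.4,0.4,0.4,0.4,0.4,0.4,0.4,0.4,0.4,0.4])

```text
time_s: 15.15
tcp_pos: [429.9, 267.6, 89.0]
ee_rot: [-2.053, -0.182, 0.111]
ft_force: [-0.4, 0.1, -0.8]
width: 34.1
```

```bash
python3 - <<'E'
from h import *
Rg=Rt(28,7.5); plan([],Rg)
im=snapshot("wrist"); cv2.imwrite("pics/w13.png",im[:,:,::-1])
E
```

```text
t 15.15 tcp [429.94 267.55  89.  ] q [-0.79  0.65 -0.13  2.04  0.57  0.89 -1.19] w 34.05609518582133 F [-0.42  0.06 -0.83]
turn [ -0.06 -77.09 -41.07] rows 11 [-0.01 -7.01 -3.73]
```

View pics/w13.png

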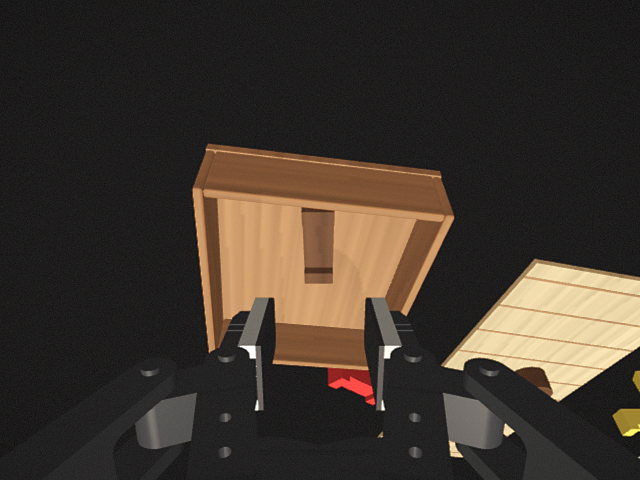

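Long rest 1 lies flat in the box at (318,245). Next is long rest B, the dark one on the mat at (641,-5).

```bash
python3 - <<'E'
from h import *
R0=Rt(28,-80); plan([[480,180,150],[575,-8,150]],R0)
E
```

```text
t 15.2 tcp [429.61 266.34  88.28] q [-0.79  0.65 -0.13  2.04  0.57  0.89 -1.19] w 33.95197431997272 F [-0.42 -0.09 -0.51]
turn [ 0.1   0.18 -0.09] rows 1 [ 0.1   0.18 -0.09]
to [480 180 150] off cm [  3.46  -1.05 -11.18] rows 3 [ 1.15 -0.35 -3.73]
to [575  -8 150] off cm [  6.09   9.47 -17.8 ] rows 5 [ 1.22  1.89 -3.56]
```

Request:
move_arm(offset=[[0.5,-0.15,-1.7],[1.0,-0.3,-3.2],[1.0,-0.3,-3.2],[0.96,-0.3,-3.08],[0.9,1.4,-2.6],[0.9,1.4,-2.6],[0.9,1.4,-2.6],[0.9,1.4,-2.6],[0.9,1.4,-2.6],[0.9,1.4,-2.6],[0.45,0.7,-1.4],[0.2,0.35,-0.7]], angular=[[0,0,0],[0,0,0],[0,0,0],[0,0,0],[0,0,0],[0,0,0],[0,0,0],[0,0,0],[0,0,0],[0,0,0],[0,0,0],[0,0,0]], hand=[0.5,0.5,0.5,0.5,0.5,0.5,0.5,0.5,0.5,0.5,0.5,0.5])

```text
time_s: 16.4
tcp_pos: [574.6, -10.3, 149.6]
ee_rot: [-2.058, -0.175, 0.111]
ft_force: [-0.7, 0.2, -0.4]
width: 42.7
```

Request:
move_arm(offset=[[0,0,0],[0,0,0],[0,0,0],[0,0,0],[0,0,0],[0,0,0],[0,0,0],[0,0,0],[0,0,0],[0,0,0],[0,0,0],[0,0,0]], angular=[[0,-3.5,-1.9],[0,-6.5,-3.4],[0,-7.2,-3.8],[0,-7.2,-3.8],[0,-7.2,-3.8],[0,-7.2,-3.8],[0,-7.2,-3.8],[0,-7.2,-3.8],[0,-7.2,-3.8],[0,-7.2,-3.8],[0,-6.2,-3.3],[0,-3.5,-1.9]], hand=[0.5,0.5,0.5,0.5,0.5,0.5,0.5,0.5,0.5,0.5,0.5,0.5])

```text
time_s: 17.6
tcp_pos: [574.5, -6.8, 149.7]
ee_rot: [-1.477, -1.664, 1.011]
ft_force: [0.8, 0.9, -0.5]
width: 42.3
```

```bash
python3 - <<'E'
from h import *
Rg=Rt(28,7.5); g=[656.2,-3.3,-6]; plan([back(g,Rg,120),back(g,Rg,40),g],Rg); print(get_obs()["joint_vel"])
E
```

```text
t 17.6 tcp [574.47  -6.82 149.65] q [ 0.18  0.42 -0.29  2.34  2.3   0.12 -0.65] w 42.27632964197505 F [ 0.82  0.93 -0.47]
turn [-0.34 -0.37 -0.46] rows 1 [-0.34 -0.37 -0.46]
to [600.3 -10.7 100. ] off cm [-0.72  5.57  0.11] rows 2 [-0.36  2.78  0.06]
to [637.6  -5.8  29.3] off cm [-0.  8. -0.] rows 2 [-0.  4. -0.]
to [656.2  -3.3  -6. ] off cm [-0.  4. -0.] rows 1 [-0.  4. -0.]
[ 0.69  0.06 -0.57 -0.05  0.61 -0.19  0.24]
```

Request:
move_arm(offset=[[0,0,0],[-0.2,1.0,0.03],[-0.3,2.0,0.04],[-0.22,1.6,0.04],[0,1.0,0],[0,0.5,0],[0,0,0],[0,0,0]], angular=[[0,0,0],[0,0,0],[0,0,0],[0,0,0],[0,0,0],[0,0,0],[0,0,0],[0,0,0]], hand=[0.5,0.5,0.5,0.5,0.5,0.5,0.5,0.5])

```text
time_s: 18.4
tcp_pos: [603.2, -10.5, 95.4]
ee_rot: [-1.48, -1.661, 1.009]
ft_force: [0.2, -0.2, 0.1]
width: 42.8
```

```bash
python3 - <<'E'
from h import *
np.set_printoptions(precision=2,suppress=True)
Rg=Rt(28,7.5); g=[656.2,-3.3,-6]; plan([back(g,Rg,40),g],Rg); print(get_obs()["joint_vel"])
c=camera_info("wrist"); cv2.imwrite("pics/w14.png",snapshot("wrist")[:,:,::-1])
yaw=np.radians(7.4);cc=np.array([641.3,-5.2])
for s in(-30,30):
  for z in(4,26): q=cc+s*np.array([np.cos(yaw),np.sin(yaw)]); print(s,z,proj(c,[[*q,z]]))
E
```

```text
t 18.4 tcp [603.25 -10.5   95.36] q [ 0.26  0.57 -0.4   2.3   2.38  0.25 -0.68] w 42.75334266454037 F [ 0.19 -0.15  0.08]
turn [-0.31 -0.54 -0.57] rows 1 [-0.31 -0.54 -0.57]
to [637.6  -5.8  29.3] off cm [0.02 7.46 0.04] rows 2 [0.01 3.73 0.02]
to [656.2  -3.3  -6. ] off cm [-0.  4. -0.] rows 1 [-0.  4. -0.]
[ 0.   -0.02  0.    0.    0.   -0.   -0.  ]
-30 4 [[319.76 185.25]]
-30 26 [[319.65 208.81]]
30 4 [[320.63 254.73]]
30 26 [[320.58 278.67]]
```

View pics/w14.png

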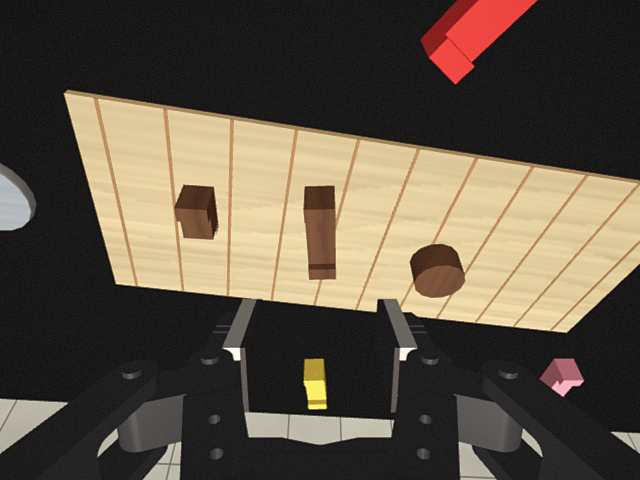

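The rest's ends fall where predicted (rows 185–279, column 320). The dark whole rest B is between the fingers, with the broken half at (196,212) and the round rest at (437,270) clear of them. Going in.

Request:
move_arm(offset=[[0,1.5,0],[0,2.5,0],[0,2.5,0],[0,2.0,0],[0,1.3,0],[0,0.8,0],[0,0.5,0],[0,0,0]], angular=[[0,0,0],[0,0,0],[0,0,0],[0,0,0],[0,0,0],[0,0,0],[0,0,0],[0,0,0]], hand=[0.5,0.5,0.5,0.5,0.5,0.5,0.5,0.5])

```text
time_s: 19.25
tcp_pos: [654.7, -5.5, -3.0]
ee_rot: [-1.481, -1.661, 1.008]
ft_force: [0.8, 0.9, 0.1]
width: 42.6
```

```bash
python3 - <<'E'
from h import *
Rg=Rt(28,7.5); g=[656.2,-3.3,-6]; plan([g],Rg); print(get_obs()["joint_vel"])
cv2.imwrite("pics/w15.png",snapshot("wrist")[:,:,::-1])
E
```

```text
t 19.25 tcp [654.69  -5.46  -2.99] q [ 0.28  0.81 -0.45  2.21  2.46  0.4  -0.71] w 42.60596198797018 F [0.77 0.88 0.07]
turn [-0.31 -0.57 -0.59] rows 1 [-0.31 -0.57 -0.59]
to [656.2  -3.3  -6. ] off cm [ 0.19  0.35 -0.02] rows 1 [ 0.19  0.35 -0.02]
[ 0.   -0.02 -0.    0.01 -0.   -0.    0.  ]
```

View pics/w15.png

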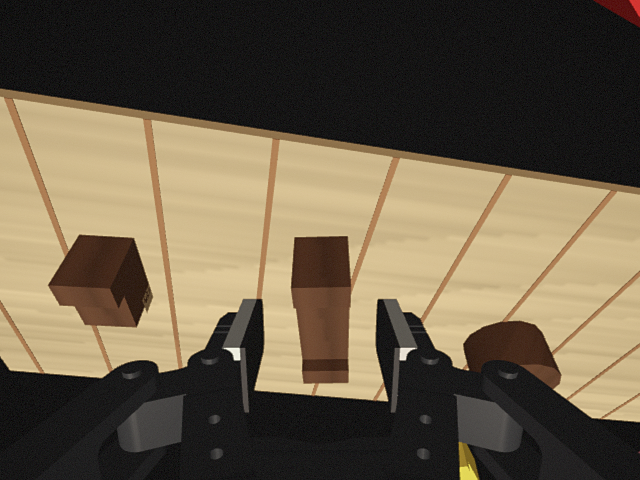

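Request:
move_arm(offset=[[0.1,0.3,0],[0,0,0],[0,0,0],[0,0,0],[0,0,0]], angular=[[0,0,0],[0,0,0],[0,0,0],[0,0,0],[0,0,0]], hand=[0.5,0,0,0,0])

```text
time_s: 19.8
tcp_pos: [655.9, -4.2, -5.2]
ee_rot: [-1.481, -1.661, 1.008]
ft_force: [-2.4, -0.5, 5.5]
width: 17.1
```

Request:
move_arm(offset=[[0,-0.8,0],[0,-1.6,0],[0,-2.4,0],[0,-2.4,0],[0,-2.4,0],[0,-2.0,0],[0,-1.2,0],[0,-0.6,0],[0,0,0]], angular=[[0,0,0],[0,0,0],[0,0,0],[0,0,0],[0,0,0],[0,0,0],[0,0,0],[0,0,0],[0,0,0]], hand=[0,0,0,0,0,0,0,0,0])

```text
time_s: 20.7
tcp_pos: [594.0, -11.2, 113.5]
ee_rot: [-1.481, -1.661, 1.008]
ft_force: [0.4, 0.3, 0.2]
width: 17.0
```

```bash
python3 - <<'E'
from h import *
Rg=Rt(28,-80); plan([],Rg); print(get_obs()["joint_vel"])
R0=R.from_rotvec(get_obs()["ee_rot"]); plan([[573,20,160]],R0)
cv2.imwrite("pics/w16.png",snapshot("wrist")[:,:,::-1])
E
```

```text
t 20.7 tcp [594.01 -11.21 113.51] q [ 0.25  0.52 -0.38  2.32  2.35  0.21 -0.67] w 17.02349061118262 F [0.39 0.27 0.22]
turn [-0.01 76.76 40.33] rows 11 [-0.    6.98  3.67]
[ 0.    0.03 -0.01 -0.01  0.    0.01 -0.  ]
t 20.7 tcp [594.01 -11.21 113.51] q [ 0.25  0.52 -0.38  2.32  2.35  0.21 -0.67] w 17.02349061118262 F [0.39 0.27 0.22]
turn [0. 0. 0.] rows 0 [0. 0. 0.]
to [573  20 160] off cm [ 3.32 -4.93 -0.65] rows 2 [ 1.66 -2.47 -0.32]
```

View pics/w16.png

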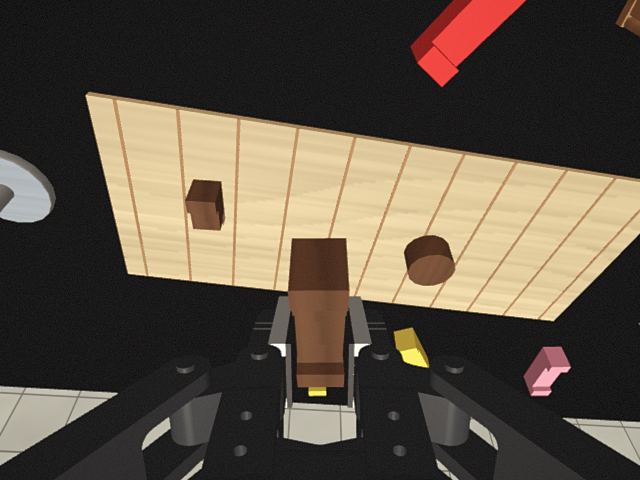

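Request:
move_arm(offset=[[0.6,-0.9,-0.1],[1.0,-1.5,-0.2],[1.0,-1.5,-0.2],[0.6,-0.9,-0.1],[0,0,0],[0,0,0],[0,0,0],[0,0,0],[0,0,0],[0,0,0],[0,0,0],[0,0,0]], angular=[[0,0,0],[0,0,0],[0,0,0],[0,0,0],[0,3.5,1.84],[0,5.3,2.8],[0,6.2,3.26],[0,6.2,3.26],[0,6.2,3.26],[0,7,3.68],[0,7,3.68],[0,7,3.68]], hand=[0,0,0,0,0,0,0,0,0,0,0,0])

```text
time_s: 21.95
tcp_pos: [573.0, 20.4, 157.6]
ee_rot: [-1.946, -0.761, 0.463]
ft_force: [0.7, 0.0, -0.3]
width: 17.1
```

```bash
python3 - <<'E'
from h import *
Rg=Rt(28,-80); plan([[439,153,150],[439,153,60],[439,153,-4]],Rg); print(get_obs()["joint_vel"])
E
```

```text
t 21.95 tcp [572.95  20.41 157.57] q [-0.52  0.46  0.21  2.22  0.93  0.45 -0.45] w 17.124710043862226 F [ 0.74  0.02 -0.33]
turn [-0.08 29.1  15.19] rows 4 [-0.02  7.27  3.8 ]
to [439 153 150] off cm [-10.89  -6.55  13.94] rows 5 [-2.18 -1.31  2.79]
to [439 153  60] off cm [0.   7.95 4.23] rows 2 [0.   3.97 2.11]
to [439 153  -4] off cm [0.   5.65 3.  ] rows 2 [0.   2.83 1.5 ]
[-0.04  0.16 -0.17 -0.38 -1.11  0.83 -0.3 ]
```

Request:
move_arm(offset=[[0,0,0],[0,0,0],[0,0,0],[0,0,0],[0,0,0],[-1.2,-0.7,1.5],[-2.2,-1.3,2.8],[-2.2,-1.3,2.8],[-2.2,-1.3,2.8],[-1.8,-1.1,2.4],[-1.29,-0.85,1.64],[0,0,0]], angular=[[0,7.3,3.8],[0,7.3,3.8],[0,6.3,3.3],[0,5.2,2.7],[0,3.0,1.58],[0,0,0],[0,0,0],[0,0,0],[0,0,0],[0,0,0],[0,0,0],[0,0,0]], hand=[0,0,0,0,0,0,0,0,0,0,0,0])

```text
time_s: 23.15
tcp_pos: [437.0, 154.9, 149.6]
ee_rot: [-2.05, -0.19, 0.116]
ft_force: [0.2, -0.1, 0.2]
width: 16.5
```

```bash
python3 - <<'E'
from h import *
Rg=Rt(28,-80); plan([[439,152,60],[439,152,-4]],Rg); print(get_obs()["joint_vel"])
E
```

```text
t 23.15 tcp [437.05 154.89 149.59] q [-0.83  0.49  0.14  2.17  0.5   0.8  -0.93] w 16.534954464691015 F [ 0.21 -0.12  0.15]
turn [-0.18  0.58  0.25] rows 1 [-0.18  0.58  0.25]
to [439 152  60] off cm [0.14 8.06 3.93] rows 2 [0.07 4.03 1.96]
to [439 152  -4] off cm [0.   5.65 3.  ] rows 2 [0.   2.83 1.5 ]
[ 0.04  0.    0.06 -0.01  0.04  0.01  0.02]
```

Request:
move_arm(offset=[[0.05,1.3,0.6],[0.05,2.8,1.4],[0,2.6,1.3],[0,1.3,0.65],[0,1.8,0.95],[0,1.8,0.95],[0,1.1,0.6],[0,0.6,0.3],[0,0,0]], angular=[[0,0,0],[0,0,0],[0,0,0],[0,0,0],[0,0,0],[0,0,0],[0,0,0],[0,0,0],[0,0,0]], hand=[0,0,0,0,0,0,0,0,0])

```text
time_s: 24.05
tcp_pos: [440.8, 148.0, 0.8]
ee_rot: [-2.054, -0.184, 0.11]
ft_force: [0.1, -0.8, -0.2]
width: 16.8
```

```bash
python3 - <<'E'
from h import *
Rg=Rt(28,-80); plan([[439,152,-4]],Rg)
cv2.imwrite("pics/w17.png",snapshot("wrist")[:,:,::-1])
E
```

```text
t 24.05 tcp [440.84 148.02   0.8 ] q [-0.86  0.78  0.21  2.22  0.62  0.49 -1.12] w 16.831434437710165 F [ 0.05 -0.79 -0.2 ]
turn [0.02 0.18 0.11] rows 1 [0.02 0.18 0.11]
to [439 152  -4] off cm [-0.11  0.22  0.6 ] rows 1 [-0.11  0.22  0.6 ]
```

View pics/w17.png

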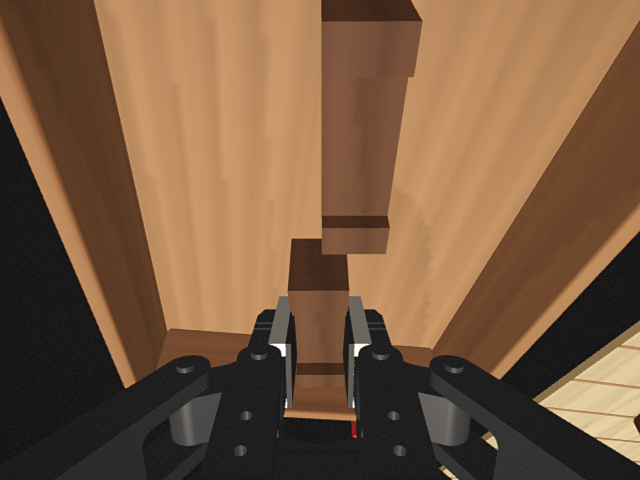

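Request:
move_arm(offset=[[-0.05,0.1,0.25],[-0.05,0.15,0.25],[0,0,0]], angular=[[0,0,0],[0,0,0],[0,0,0]], hand=[0,0,0])

```text
time_s: 24.4
tcp_pos: [439.3, 151.9, -3.1]
ee_rot: [-2.052, -0.185, 0.109]
ft_force: [0.1, -1.0, -0.3]
width: 16.8
```

```bash
python3 - <<'E'
from h import *
Rg=Rt(28,-80); plan([[439,152,-4]],Rg)
E
```

```text
t 24.4 tcp [439.35 151.93  -3.09] q [-0.87  0.79  0.21  2.22  0.62  0.48 -1.13] w 16.791488838110837 F [ 0.12 -0.98 -0.27]
turn [-0.08  0.17  0.18] rows 1 [-0.08  0.17  0.18]
to [439 152  -4] off cm [-0.03  0.07  0.05] rows 1 [-0.03  0.07  0.05]
```

Request:
move_arm(offset=[[0,0.08,0.04],[0,0,0],[0,0,0],[0,0,0],[0,-0.8,0],[0,-1.6,0],[0,-2.5,0],[0,-2.5,0],[0,-1.8,0],[0,-0.9,0],[0,0,0]], angular=[[0,0,0],[0,0,0],[0,0,0],[0,0,0],[0,0,0],[0,0,0],[0,0,0],[0,0,0],[0,0,0],[0,0,0],[0,0,0]], hand=[0,0.4,0.4,0.4,0.4,0.4,0.4,0.4,0.4,0.4,0.4])

```text
time_s: 25.5
tcp_pos: [431.2, 199.1, 86.0]
ee_rot: [-2.05, -0.186, 0.108]
ft_force: [0.5, -1.0, 0.6]
width: 34.4
```

```bash
python3 - <<'E'
from h import *
Rg=Rt(28,-80); plan([[500,120,150],[580,66,150]],Rg)
cv2.imwrite("pics/w18.png",snapshot("wrist")[:,:,::-1])
E
```

```text
t 25.5 tcp [431.24 199.06  86.  ] q [-0.89  0.62  0.12  2.15  0.51  0.72 -1.04] w 34.429936109803144 F [ 0.48 -1.04  0.62]
turn [-0.15  0.15  0.26] rows 1 [-0.15  0.15  0.26]
to [500 120 150] off cm [  5.4   -1.43 -10.93] rows 3 [ 1.8  -0.48 -3.64]
to [580  66 150] off cm [ 6.94  3.15 -5.92] rows 3 [ 2.31  1.05 -1.97]
```

View pics/w18.png

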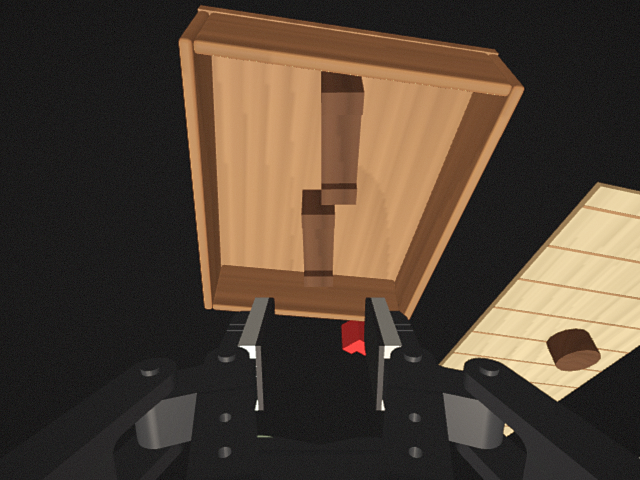

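Both long rests lie flat in the box, at (342,140) and (318,240). Now the round rest.

Request:
move_arm(offset=[[0.9,-0.2,-1.8],[1.5,-0.4,-3.0],[1.5,-0.4,-3.0],[1.5,-0.4,-3.1],[1.4,0.6,-1.2],[1.5,0.7,-1.2],[1.5,0.7,-1.2],[1.2,0.6,-1.1],[0.9,0.4,-0.8],[0.4,0.2,-0.4],[0,0,0],[0,0,0]], angular=[[0,0,0],[0,0,0],[0,0,0],[0,0,0],[0,0,0],[0,0,0],[0,0,0],[0,0,0],[0,0,0],[0,0,0],[0,-3.5,-1.9],[0,-6.3,-3.3]], hand=[0.65,0.65,0.65,0.65,0.65,0.65,0.65,0.65,0.65,0.65,0.65,0.65])

```text
time_s: 26.75
tcp_pos: [580.5, 66.1, 147.7]
ee_rot: [-2.03, -0.387, 0.231]
ft_force: [0.6, 0.3, 0.5]
width: 55.3
```

Request:
move_arm(offset=[[0,0,0],[0,0,0],[0,0,0],[0,0,0],[0,0,0],[0,0,0],[0,0,0],[0,0,0],[0,0,0],[0,0,0],[0,0,0],[0,0,0]], angular=[[0,-7.0,-3.7],[0,-7.0,-3.7],[0,-7.0,-3.7],[0,-7.0,-3.7],[0,-7.0,-3.7],[0,-7.0,-3.7],[0,-7.0,-3.7],[0,-6.3,-3.3],[0,-3.9,-2.1],[0,-1.6,-0.9],[0,0,0],[0,0,0]], hand=[0.65,0.65,0.65,0.65,0.65,0.65,0.65,0.65,0.65,0.65,0.65,0.65])

```text
time_s: 27.95
tcp_pos: [580.8, 64.9, 148.2]
ee_rot: [-1.611, -1.486, 0.893]
ft_force: [0.6, 0.1, -0.6]
width: 55.6
```

```bash
python3 - <<'E'
from h import *
Rg=Rt(28,0); g=[679,77.5,-8]; plan([back(g,Rg,120),back(g,Rg,40),g],Rg); print(get_obs()["joint_vel"])
c=camera_info("wrist");cv2.imwrite("pics/w19.png",snapshot("wrist")[:,:,::-1]); print(proj(c,[[666,77.5,24],[666,77.5,4]]))
E
```

```text
t 27.95 tcp [580.83  64.88 148.2 ] q [-0.32  0.42  0.05  2.33  2.02  0.16 -0.78] w 55.55951606963802 F [ 0.57  0.13 -0.59]
turn [ 0.07 -4.01 -2.2 ] rows 1 [ 0.07 -4.01 -2.2 ]
to [622.7  77.5  98. ] off cm [ 1.26  6.4  -1.33] rows 2 [ 0.63  3.2  -0.67]
to [660.2  77.5  27.3] off cm [ 0.  8. -0.] rows 2 [ 0.  4. -0.]
to [679.   77.5  -8. ] off cm [0. 4. 0.] rows 1 [0. 4. 0.]
[-0.02  0.    0.01 -0.01  0.   -0.    0.  ]
[[343.4  237.15]
 [342.38 220.18]]
```

View pics/w19.png

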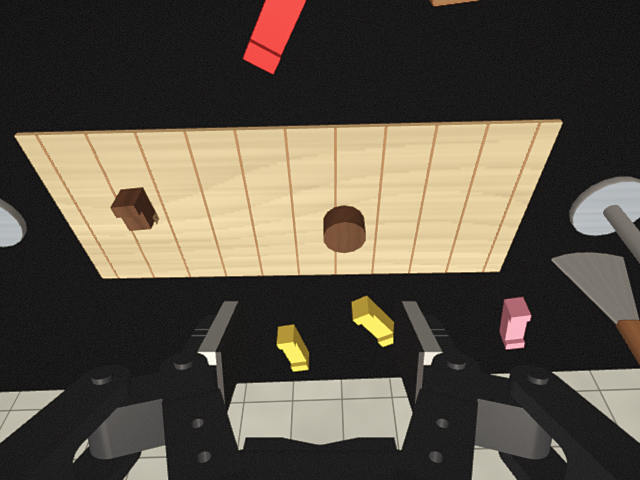

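```bash
python3 - <<'E'
from h import *
Rg=Rt(28,-4.5); g=[679,76.5,-8]; plan([back(g,Rg,80),g],Rg)
E
```

```text
t 28.0 tcp [580.91  65.15 148.19] q [-0.33  0.42  0.06  2.33  2.02  0.16 -0.78] w 55.49483526636127 F [ 0.15 -1.53  1.07]
turn [ 0.07 -0.01 -0.08] rows 1 [ 0.07 -0.01 -0.08]
to [641.6  79.4  62.6] off cm [ 1.9  10.34 -1.22] rows 3 [ 0.63  3.45 -0.41]
to [679.   76.5  -8. ] off cm [-0.  8.  0.] rows 2 [-0.  4.  0.]
```

Request:
move_arm(offset=[[0.3,1.3,-0.2],[0.4,2.4,-0.3],[0.5,2.7,-0.3],[0.4,2.4,-0.25],[0.3,1.5,-0.17],[0,2.0,0],[0,2.0,0],[0,1.3,0],[0,0.6,0],[0,0,0]], angular=[[0,0,0],[0,0,0],[0,0,0],[0,0,0],[0,0,0],[0,0,0],[0,0,0],[0,0,0],[0,0,0],[0,0,0]], hand=[0.65,0.65,0.65,0.65,0.65,0.65,0.65,0.65,0.65,0.65])

```text
time_s: 29.0
tcp_pos: [669.2, 76.7, 10.3]
ee_rot: [-1.611, -1.486, 0.894]
ft_force: [-0.3, 0.2, 0.8]
width: 55.4
```

```bash
python3 - <<'E'
from h import *
Rg=Rt(28,-4.5); g=[679,76.5,-8]; plan([g],Rg)
cv2.imwrite("pics/w20.png",snapshot("wrist")[:,:,::-1])
E
```

```text
t 29.0 tcp [669.16  76.71  10.32] q [-0.1   0.76 -0.22  2.17  2.28  0.38 -0.97] w 55.4154477464935 F [-0.26  0.17  0.78]
turn [ 0.04  0.01 -0.11] rows 1 [ 0.04  0.01 -0.11]
to [679.   76.5  -8. ] off cm [ 0.06  2.08 -0.01] rows 1 [ 0.06  2.08 -0.01]
```

View pics/w20.png

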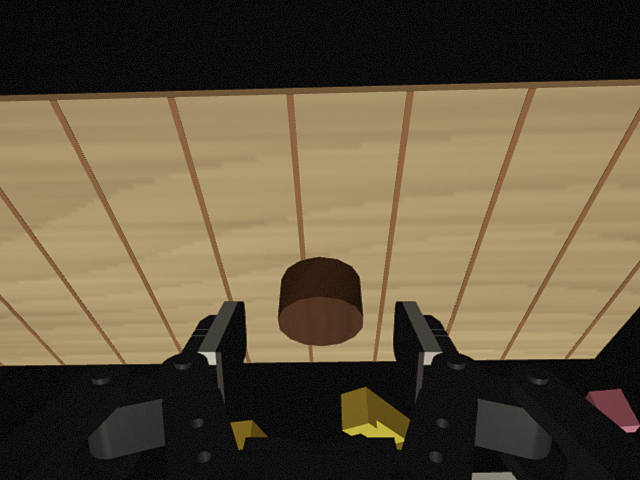

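Round rest centred at (320,300) between the jaws. Going in the last 2 cm and gripping.

Request:
move_arm(offset=[[0.05,0.7,0],[0,0.7,0],[0,0.45,0],[0,0.15,0],[0,0,0]], angular=[[0,0,0],[0,0,0],[0,0,0],[0,0,0],[0,0,0]], hand=[0.65,0.65,0.65,0.65,0.65])

```text
time_s: 29.55
tcp_pos: [678.7, 76.1, -6.9]
ee_rot: [-1.611, -1.487, 0.893]
ft_force: [0.5, 0.3, -0.0]
width: 55.5
```

Request:
move_arm(offset=[[0,0,0],[0,0,0],[0,0,0],[0,0,0]], angular=[[0,0,0],[0,0,0],[0,0,0],[0,0,0]], hand=[0,0,0,0])

```text
time_s: 29.95
tcp_pos: [678.5, 76.3, -6.3]
ee_rot: [-1.611, -1.487, 0.893]
ft_force: [-1.0, -0.2, 4.1]
width: 32.5
```

```bash
python3 - <<'E'
from h import *
Rg=Rt(28,-4.5); g=[679,76.5,-8]; plan([g],Rg)
cv2.imwrite("pics/w21.png",snapshot("wrist")[:,:,::-1])
E
```

```text
t 29.95 tcp [678.53  76.3   -6.26] q [-0.09  0.79 -0.23  2.15  2.3   0.4  -0.98] w 32.45849093841284 F [-1.04 -0.24  4.14]
turn [ 0.1   0.   -0.09] rows 1 [ 0.1   0.   -0.09]
to [679.   76.5  -8. ] off cm [0.02 0.17 0.04] rows 1 [0.02 0.17 0.04]
```

View pics/w21.png

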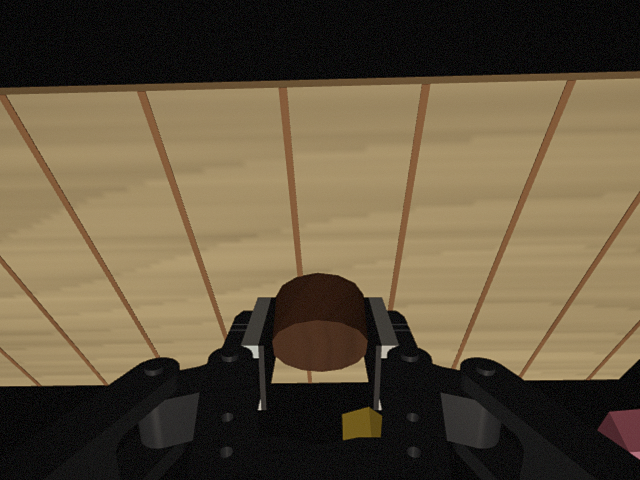

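Request:
move_arm(offset=[[0,-0.8,0],[0,-1.6,0],[0,-2.4,0],[0,-2.4,0],[0,-2.4,0],[0,-2.2,0],[0,-2.2,0],[-0.5,-2.0,0],[-0.5,-1.0,0],[-0.3,-0.5,0],[0,0,0]], angular=[[0,0,0],[0,0,0],[0,0,0],[0,0,0],[0,0,0],[0,0,0],[0,0,0],[0,0,0],[0,0,0],[0,0,0],[0,0,0]], hand=[0,0,0,0,0,0,0,0,0,0,0])

```text
time_s: 31.1
tcp_pos: [595.4, 69.8, 148.5]
ee_rot: [-1.612, -1.487, 0.893]
ft_force: [0.6, 0.3, -0.3]
width: 32.2
```

```bash
python3 - <<'E'
from h import *
Rg=Rt(28,-110); plan([],Rg); print(get_obs()["joint_vel"])
c=camera_info("wrist"); cv2.imwrite("pics/w22.png",snapshot("wrist")[:,:,::-1])
# bowl rim/floor from first top picture
im=cv2.imread("pics/top0.png"); c=camera_info("top"); hsv=cv2.cvtColor(im,cv2.COLOR_BGR2HSV)
m=((im[:,:,1]>110)).astype(np.uint8); m[:, :370]=0; m[:300]=0; m[:,470:]=0
k,l,st,ce=cv2.connectedComponentsWithStats(m); i=1+np.argmax(st[1:,4]); cn=cv2.findContours((l==i).astype(np.uint8),0,1)[0][0]
P=unproj(c,cn[:,0],46)[:,:2].astype(np.float32); print(st[i],cv2.minEnclosingCircle(P),cv2.fitEllipse(P))
E
```

```text
t 31.1 tcp [595.35  69.8  148.53] q [-0.36  0.44  0.1   2.3   1.97  0.14 -0.74] w 32.202765006728065 F [ 0.65  0.34 -0.31]
turn [ 0.16 93.06 49.57] rows 13 [0.01 7.16 3.81]
[ 0.01  0.03 -0.02 -0.01  0.01  0.01 -0.01]
[ 386  313   68   69 3695] ((429.17205810546875, -222.25546264648438), 77.33383178710938) ((429.0771484375, -222.12034606933594), (151.79025268554688, 152.69406127929688), 3.4580514430999756)
```

View pics/w22.png

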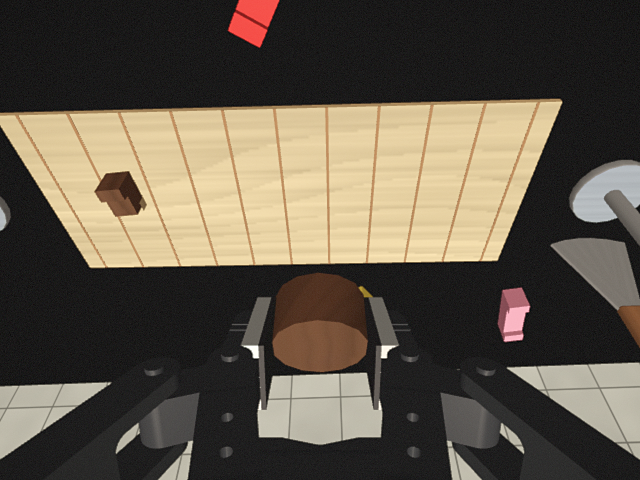

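Request:
move_arm(offset=[[0,0,0],[0,0,0],[0,0,0],[0,0,0],[0,0,0],[0,0,0],[0,0,0],[0,0,0],[0,0,0],[0,0,0],[0,0,0],[0,0,0]], angular=[[0,2.6,1.4],[0,5.3,2.8],[0,6.2,3.3],[0,6.2,3.3],[0,6.2,3.3],[0,7.0,3.7],[0,7.0,3.7],[0,7.0,3.7],[0,7.0,3.7],[0,7.0,3.7],[0,6.2,3.3],[0,4.0,2.1]], hand=[0,0,0,0,0,0,0,0,0,0,0,0])

```text
time_s: 32.35
tcp_pos: [597.8, 70.0, 147.0]
ee_rot: [-2.057, -0.167, 0.093]
ft_force: [-0.1, 1.1, 0.3]
width: 32.5
```

```bash
python3 - <<'E'
from h import *
R0=R.from_rotvec(get_obs()["ee_rot"]); y=R0.as_matrix()[:,1]; print("psi",np.degrees(np.arctan2(y[1],y[0])),"tilt",np.degrees(np.arccos(-y[2])))
plan([],Rt(28,-110))
h=y[:2]/np.linalg.norm(y[:2]); t=np.array([429.5,-222.5])+13*h
plan([[*t,150],[*t,60],[*t,-3]],R0); print(get_obs()["joint_vel"])
E
```

```text
psi -80.36402366577656 tilt 28.183858189775307
t 32.35 tcp [597.83  70.02 146.95] q [-0.62  0.6   0.25  1.95  0.49  0.78 -0.62] w 32.50756887259609 F [-0.05  1.07  0.29]
turn [ 0.11 25.56 13.95] rows 4 [0.03 6.39 3.49]
t 32.35 tcp [597.83  70.02 146.95] q [-0.62  0.6   0.25  1.95  0.49  0.78 -0.62] w 32.50756887259609 F [-0.05  1.07  0.29]
turn [0. 0. 0.] rows 0 [0. 0. 0.]
to [ 431.7 -235.3  150. ] off cm [-21.24  12.64 -24.44] rows 8 [-2.66  1.58 -3.06]
to [ 431.7 -235.3   60. ] off cm [-0.04  7.93  4.25] rows 3 [-0.01  2.64  1.42]
to [ 431.7 -235.3   -3. ] off cm [-0.03  5.55  2.98] rows 2 [-0.02  2.78  1.49]
[ 0.03  0.11  0.05 -0.24 -0.41  0.39 -0.28]
```

Request:
move_arm(offset=[[0,0,0],[-1.0,0.6,-1.2],[-2.0,1.2,-2.3],[-2.2,1.3,-2.5],[-2.2,1.3,-2.5],[-2.2,1.3,-2.5],[-2.2,1.3,-2.5],[-2.0,1.2,-2.3],[-1.0,0.6,-1.2],[0,0,0],[0,0,0],[0,0,0]], angular=[[0,0,0],[0,0,0],[0,0,0],[0,0,0],[0,0,0],[0,0,0],[0,0,0],[0,0,0],[0,0,0],[0,5.3,2.9],[0,7.0,3.8],[0,7.0,3.8]], hand=[0,0,0,0,0,0,0,0,0,0,0,0])

```text
time_s: 33.55
tcp_pos: [481.2, -143.2, 150.0]
ee_rot: [-2.05, 0.23, -0.141]
ft_force: [0.5, -0.3, -0.5]
width: 32.3
```

```bash
cat >> h.py <<'E'
def bowl():
    R0=R.from_rotvec(get_obs()["ee_rot"]); y=R0.as_matrix()[:,1]; print("psi",np.degrees(np.arctan2(y[1],y[0])),"tilt",np.degrees(np.arccos(-y[2])))
    h=y[:2]/np.linalg.norm(y[:2]); t=np.array([429.5,-222.5])+13*h
    plan([[*t,150],[*t,60],[*t,-3]],R0); print(get_obs()["joint_vel"])
E
python3 - <<'E'
from h import *
bowl()
E
```

```text
psi -102.66379618446442 tilt 28.04398747761036
t 33.55 tcp [ 481.21 -143.22  149.99] q [-0.39  0.52  0.39  2.17  0.47  0.67 -0.65] w 32.349892738604886 F [ 0.47 -0.26 -0.51]
turn [0. 0. 0.] rows 0 [0. 0. 0.]
to [ 426.7 -235.2  150. ] off cm [-3.27  4.78 -8.99] rows 3 [-1.09  1.59 -3.  ]
to [ 426.7 -235.2   60. ] off cm [-0.02  7.94  4.23] rows 3 [-0.01  2.65  1.41]
to [ 426.7 -235.2   -3. ] off cm [-0.01  5.56  2.96] rows 2 [-0.01  2.78  1.48]
[ 0.16  0.2  -0.03 -0.46 -0.87  0.71 -0.35]
```

Request:
move_arm(offset=[[0,0,0],[0,0,0],[-0.7,1.0,-1.6],[-0.9,1.2,-2.4],[-0.9,1.2,-2.4],[-0.6,0.9,-1.6],[-0.2,0.4,-0.8],[0,0,0],[0,0,0]], angular=[[0,5.3,2.8],[0,2.6,1.4],[0,0,0],[0,0,0],[0,0,0],[0,0,0],[0,0,0],[0,0,0],[0,0,0]], hand=[0,0,0,0,0,0,0,0,0])

```text
time_s: 34.45
tcp_pos: [415.7, -223.8, 149.9]
ee_rot: [-2.032, 0.384, -0.237]
ft_force: [0.7, 0.5, 0.1]
width: 32.6
```

```bash
python3 - <<'E'
from h import *
bowl()
c=camera_info("wrist"); cv2.imwrite("pics/w23.png",snapshot("wrist")[:,:,::-1])
print(proj(c,[[429.5,-222.5,5],[429.5,-222.5,46],[429.5-75,-222.5,46],[429.5+75,-222.5,46]]))
E
```

```text
psi -111.07425220173471 tilt 28.015469179708465
t 34.45 tcp [ 415.65 -223.77  149.88] q [-0.27  0.5   0.46  2.25  0.48  0.6  -0.64] w 32.62614960478729 F [0.71 0.53 0.09]
turn [0. 0. 0.] rows 0 [0. 0. 0.]
to [ 424.8 -234.6  150. ] off cm [ 1.25  0.31 -0.6 ] rows 1 [ 1.25  0.31 -0.6 ]
to [ 424.8 -234.6   60. ] off cm [-0.04  7.95  4.23] rows 3 [-0.01  2.65  1.41]
to [ 424.8 -234.6   -3. ] off cm [-0.03  5.56  2.96] rows 2 [-0.01  2.78  1.48]
[-0.01  0.   -0.01 -0.02  0.    0.    0.  ]
[[337.37 119.08]
 [339.8  152.75]
 [229.61 190.07]
 [468.78 109.07]]
```

View pics/w23.png

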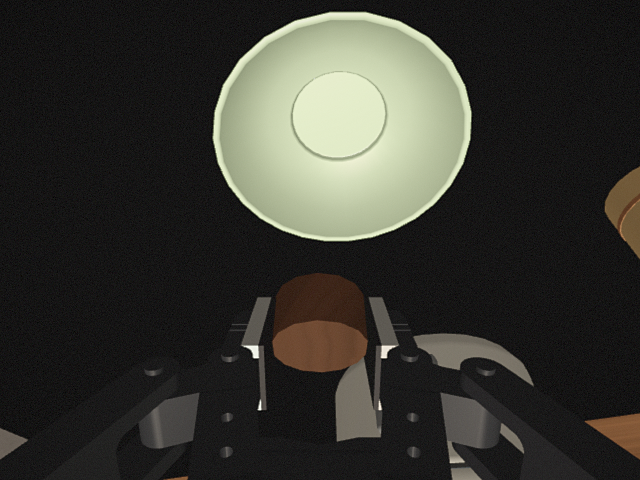

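Request:
move_arm(offset=[[0.6,0.15,-0.3],[0.65,0.16,-0.3],[0,1.5,0.8],[0,2.4,1.28],[0,2.2,1.17],[0,1.2,0.64],[0,0.6,0.32],[0,0,0]], angular=[[0,0,0],[0,0,0],[0,0,0],[0,0,0],[0,0,0],[0,0,0],[0,0,0],[0,0,0]], hand=[0,0,0,0,0,0,0,0])

```text
time_s: 35.3
tcp_pos: [424.4, -235.5, 59.9]
ee_rot: [-2.034, 0.386, -0.235]
ft_force: [-0.3, -0.4, 0.8]
width: 32.2
```

```bash
python3 - <<'E'
from h import *
bowl()
c=camera_info("wrist"); cv2.imwrite("pics/w24.png",snapshot("wrist")[:,:,::-1])
print(proj(c,[[429.5,-222.5,5],[429.5,-222.5,46]]))
E
```

```text
psi -111.32648615419974 tilt 28.121697749498185
t 35.3 tcp [ 424.36 -235.53   59.92] q [-0.24  0.7   0.47  2.27  0.5   0.39 -0.71] w 32.182877604629674 F [-0.34 -0.4   0.79]
turn [0. 0. 0.] rows 0 [0. 0. 0.]
to [ 424.8 -234.6  150. ] off cm [ 0.03 -7.99 -4.16] rows 3 [ 0.01 -2.66 -1.39]
to [ 424.8 -234.6   60. ] off cm [-0.02  7.94  4.24] rows 2 [-0.01  3.97  2.12]
to [ 424.8 -234.6   -3. ] off cm [-0.02  5.56  2.97] rows 2 [-0.01  2.78  1.48]
[ 0.   -0.03  0.01 -0.    0.    0.02  0.  ]
[[319.47 193.15]
 [319.7  252.8 ]]
```

View pics/w24.png

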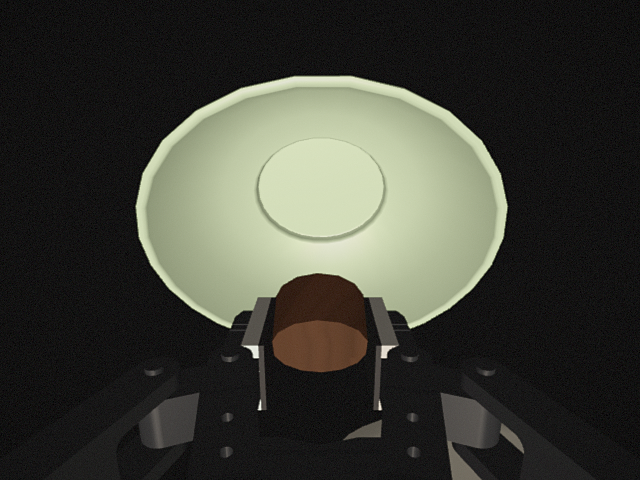

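Request:
move_arm(offset=[[0,1.2,0.7],[0,1.5,0.9],[0,1.0,0.58],[0,0.5,0.28],[0,0,0]], angular=[[0,0,0],[0,0,0],[0,0,0],[0,0,0],[0,0,0]], hand=[0,0,0,0,0])

```text
time_s: 35.85
tcp_pos: [424.8, -233.7, 11.8]
ee_rot: [-2.033, 0.386, -0.236]
ft_force: [0.6, 0.2, 0.4]
width: 32.8
```

```bash
python3 - <<'E'
from h import *
bowl()
cv2.imwrite("pics/w25.png",snapshot("wrist")[:,:,::-1])
E
```

```text
psi -111.30280662588531 tilt 28.104279727621943
t 35.85 tcp [ 424.84 -233.69   11.78] q [-0.25  0.81  0.48  2.27  0.5   0.28 -0.75] w 32.81698292568203 F [0.65 0.23 0.42]
turn [0. 0. 0.] rows 0 [0. 0. 0.]
to [ 424.8 -234.6  150. ] off cm [  0.07 -12.15  -6.59] rows 4 [ 0.02 -3.04 -1.65]
to [ 424.8 -234.6   60. ] off cm [-0.03  7.94  4.24] rows 2 [-0.01  3.97  2.12]
to [ 424.8 -234.6   -3. ] off cm [-0.02  5.56  2.97] rows 2 [-0.01  2.78  1.48]
[ 0.   -0.02  0.01  0.    0.    0.01  0.  ]
```

View pics/w25.png

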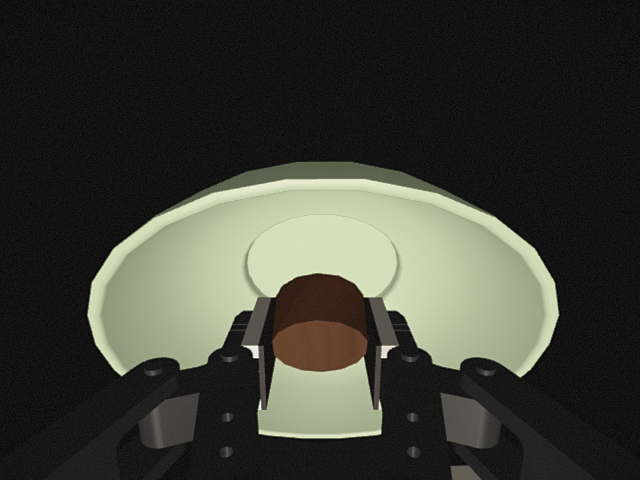

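Request:
move_arm(offset=[[0,0.5,0.27],[0,0.4,0.21],[0,0.25,0.14],[0,0,0]], angular=[[0,0,0],[0,0,0],[0,0,0],[0,0,0]], hand=[0,0,0,0])

```text
time_s: 36.3
tcp_pos: [424.7, -233.6, -1.4]
ee_rot: [-2.033, 0.386, -0.236]
ft_force: [0.1, -0.1, -0.3]
width: 32.4
```

```bash
python3 - <<'E'
from h import *
bowl()
cv2.imwrite("pics/w26.png",snapshot("wrist")[:,:,::-1])
E
```

```text
psi -111.31804819740664 tilt 28.094122591342167
t 36.3 tcp [ 424.74 -233.58   -1.43] q [-0.25  0.84  0.48  2.27  0.5   0.25 -0.76] w 32.421563662429286 F [ 0.09 -0.08 -0.27]
turn [0. 0. 0.] rows 0 [0. 0. 0.]
to [ 424.8 -234.6  150. ] off cm [  0.08 -13.31  -7.21] rows 4 [ 0.02 -3.33 -1.8 ]
to [ 424.8 -234.6   60. ] off cm [-0.03  7.94  4.24] rows 3 [-0.01  2.65  1.41]
to [ 424.8 -234.6   -3. ] off cm [-0.02  5.56  2.97] rows 2 [-0.01  2.78  1.48]
[ 0.   -0.01  0.    0.    0.    0.01  0.  ]
```

View pics/w26.png

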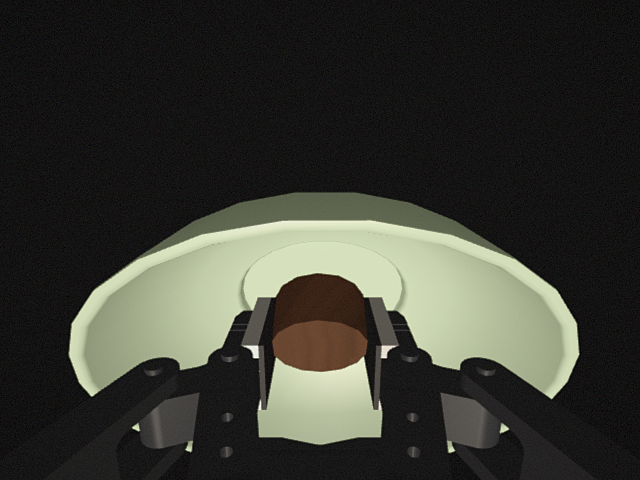

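Request:
move_arm(offset=[[0,0.03,0.2],[0,0.04,0.2],[0,0,0]], angular=[[0,0,0],[0,0,0],[0,0,0]], hand=[0,0,0])

```text
time_s: 36.65
tcp_pos: [426.3, -230.3, -3.8]
ee_rot: [-2.033, 0.385, -0.236]
ft_force: [-0.2, 0.1, 0.7]
width: 32.7
```

Request:
move_arm(offset=[[0,0.1,0.05],[0,0,0]], angular=[[0,0,0],[0,0,0]], hand=[0,0])

```text
time_s: 36.85
tcp_pos: [426.0, -230.7, -4.8]
ee_rot: [-2.033, 0.386, -0.236]
ft_force: [0.0, -0.4, 0.3]
width: 32.3
```

Request:
move_arm(offset=[[0,0,0],[0,0,0],[0,0,0]], angular=[[0,0,0],[0,0,0],[0,0,0]], hand=[0.47,0.47,0.47])

```text
time_s: 37.15
tcp_pos: [426.0, -230.7, -4.7]
ee_rot: [-2.033, 0.386, -0.236]
ft_force: [-1.3, -0.1, -0.3]
width: 40.1
```

```bash
python3 - <<'E'
from h import *
cv2.imwrite("pics/w27.png",snapshot("wrist")[:,:,::-1])
E
```

```text
(no output)
```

View pics/w27.png

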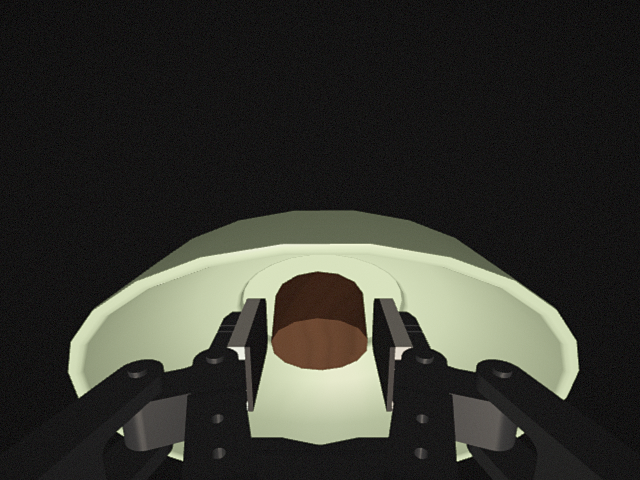

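The round rest is released on the bowl floor. Backing out along the tool axis.

Request:
move_arm(offset=[[0,-0.6,0],[0,-1.2,0],[0,-2.0,0],[0,-2.5,0],[0,-2.5,0],[0,-2.0,0],[0,-1.8,-1.0],[0,-1.5,-0.8],[0,-0.8,-0.4],[0,0,0]], angular=[[0,0,0],[0,0,0],[0,0,0],[0,0,0],[0,0,0],[0,0,0],[0,0,0],[0,0,0],[0,0,0],[0,0,0]], hand=[0.47,0.47,0.47,0.47,0.47,0.47,0.47,0.47,0.47,0.47])

```text
time_s: 38.2
tcp_pos: [444.8, -183.3, 138.1]
ee_rot: [-2.032, 0.385, -0.239]
ft_force: [0.3, 0.6, -0.7]
width: 40.3
```

```bash
python3 - <<'E'
from h import *
np.set_printoptions(precision=1,suppress=True)
o=get_obs();print(o["time_s"],o["tcp_pos"],o["joint_vel"])
cv2.imwrite("pics/w28.png",snapshot("wrist")[:,:,::-1])
for n in("top","side"):
  cv2.imwrite(f"pics/{n}28.png",snapshot(n)[:,:,::-1])
  for t in("box","bowl","holder","bottle","broken","round_rest"): print(n,t,[(round(r["score"],2),np.array(r["location"])) for r in tip_of(n,t)][:2])
E
```

```text
38.2 [ 444.8 -183.3  138.1] [ 0.  0. -0.  0. -0. -0. -0.]
top box [(0.56, array([431. , 203.6,   0.6]))]
top bowl [(0.74, array([429. , 235.3,   2.3])), (0.63, array([ 428.3, -220.6,    3.1]))]
top holder [(0.71, array([ 634.3, -372.8,    0.6]))]
top bottle []
top broken [(0.52, array([636.2, -81.2,   8.8])), (0.44, array([ 637. , -377.2,   -0.8]))]
top round_rest [(0.58, array([ 433.2, -217.9,    5.2])), (0.49, array([637.4, -79.9,   8.3]))]
side box [(0.85, array([433.7, 200.7,  -2.1]))]
side bowl [(0.6, array([ 435.3, -219.5,   -2.8]))]
side holder [(0.94, array([ 634.5, -373.4,    6.1]))]
side bottle [(0.87, array([600.3, 376.5,   1.4]))]
side broken [(0.47, array([635.8, -79.3,   1.8]))]
side round_rest [(0.73, array([ 432.6, -219.5,    3.6]))]
```

View pics/w28.png

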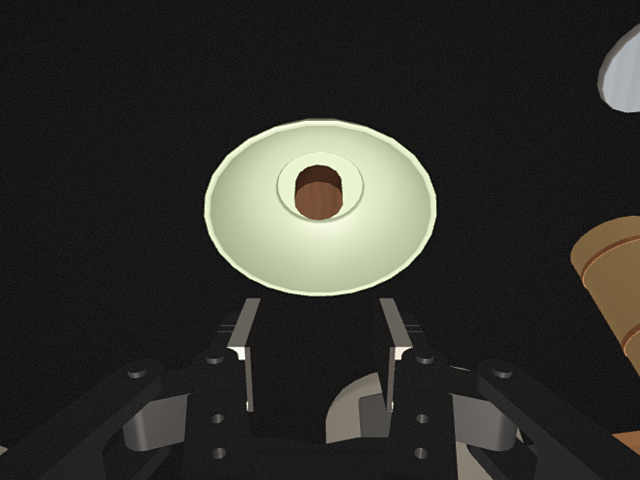

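View pics/top28.png

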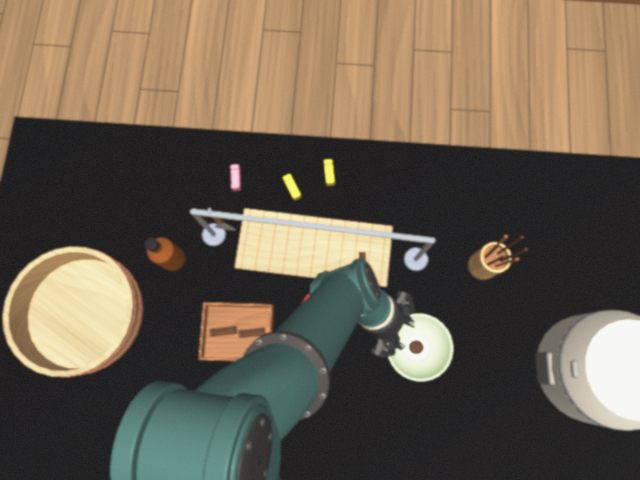

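View pics/side28.png

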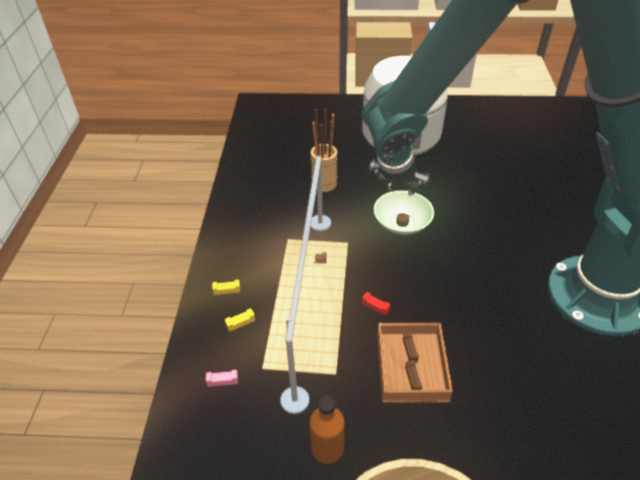

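Top (223,331 / 253,332) and side (411,347 / 414,375) views show both long rests flat in the box. The round rest lies on the bowl floor (top 416,347), the broken half is still at (320,258) in the side view, and nothing else has moved. The gripper is clear, so I'm handing in.

```bash
python3 - <<'E'
from station import *
print(job_done(), get_obs()["time_s"])
E
```

```text
the job is handed in; nothing more can be done
the job is handed in; nothing more can be done
```

Both long rests are lying flat in the wooden box, and the round rest is on the floor of the pale green bowl. I put the long rests in first. Each was lowered to within a few millimetres of the floor before release. I handed the job in just after 38 s, with the gripper clear of everything.

- **Last checks:** The last wrist, top and side pictures agree on this. The box, bowl, holder, bottle and broken half were located within about 6 mm of their first positions, about the detector's accuracy, and they look unmoved in the pictures. The coloured look-alikes were not touched.
- **First grasp missed:** The jaws shut empty above the first long rest without touching it. The pictures showed the fingertips about 21–25 mm behind the reported TCP, not 17 mm ahead as described. I used the measured offset for every grasp and placing after that.
- **Detections that disagreed:** In the last top view the detector also reported a second "bowl" at the wooden box. It found no bottle there either, although the bottle is plainly visible. I judged both to be detector errors.

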